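Put the glue and oil lanes right, oldest in front

ROBOT

A 6-joint arm with a two-finger parallel gripper is mounted at the origin on the work surface. World frame = base frame: x ahead of the robot, y to its left, z up, the work surface at z = 0. Lengths are in m, angles in rad, forces in N, time in s.
With the tool pointing down it reaches from about 0.275 to 0.85 m from the base axis. Payload 5.2 kg.
Tool frame: the origin (TCP) lies on the front face of the gripper's body, between the roots of the fingers; the fingertips stand 73 mm ahead of it and the grasp point (between the pads) lies 54 mm ahead of it; y points along the fingers, z is the direction in which the jaws open and shut, and the axes are right-handed (so a half turn about y gives the same grasp; the last joint's range is limited). The gripper opens to 85 mm and grips with 20 to 120 N. Pads are 22 mm wide; open, the fingers measure 114 mm over their backs; the gripper's body (76 mm by 85 mm) begins 54 mm behind the grasp point. The pads swing forward as they close: fully open they stand 13 mm farther back than shut.
Start: joints at [1.027, 0.259, 1.535, -0, 1.348, -0.203], TCP at [0.184, 0.518, 0.304] pointing down, gripper open.
Joint ranges: [-3.14, 3.14], [-0.91, 2.08], [0.19, 2.58], [-1.22, 4.36], [0.22, 2.71], [-3.12, 3.12]. Speed limits (rad/s): [2.57, 2.57, 3.14, 3.14, 3.14, 3.14].

INTERFACE

Orientations are given as a unit quaternion [w, x, y, z].
In Python, from cell import ctrl gives the robot as it stands. The module is installed in compiled form; this text tells all that it offers.
- The arm moves only by the tool step_arm, never from a script. Its argument "moves" is text: rows parted by semicolons, each of 5 numbers parted by spaces: the shift along the tool's x, y, z in m, then the turn about the tool's y in degrees, then the finger opening in m, from 0 to 0.0854. In form: tx ty tz twist grip; .... A call has 1 to 5 rows; each row shifts and turns the pose as measured when the row begins, along the tool's axes as they then stand; what a row does not reach is not made up. A row lasts 1/10 s, in which the tool goes at most 50 mm and 8.59 degrees, less where a joint would pass 70% of its speed; a pose out of reach is approached as far as the arm can. A call with a gripper value outside its range is refused whole. The fingers move at their own pace and stop on an object; "force" is the grip in N (left out, the last holds). Time passes only in rows, so rows that do not move let the fingers close. It gives the time, the measured TCP pose, the force and the opening at its end, in the units of the state.
- ctrl.read_state(): the state, without advancing time (a new reading comes with each control period).
- ctrl.get_image(name): name is "side" or "top" or "wrist"; returns the picture (400x640x3 uint8, red, green, blue); there is no depth.
- ctrl.camera_model(name): a dict with "camera_matrix" (3x3 intrinsics, pixels), "R" (3x3) and "t" (3): a world point X has camera coordinates R X + t; the wrist camera has in their place "T_tool_cam" (4x4, takes a point from camera to tool coordinates, whose origin is the TCP and whose axes are the tool frame's). Camera axes: x right, y down, z forward; pixel columns grow to the right and rows downward; lengths in m; the calibration is good to about 2 mm. A picture is of the moment at which its call begins: read the wrist's pose just before it. camera_model takes no time and is no camera call.
- ctrl.finish_job(): hands the job in, once; it reports no verdict.
The state is a dict: "t": time; "qpos": joint angles; "qd": joint speeds; "joint_efforts": joint torques, N m; "eef_pos": TCP position; "eef_rot": TCP orientation; "ft_force": force on the tool from outside, world axes, zero at the start; "ft_torque": the same for the moment, N m; "grip_width": finger opening in m.
Only numpy, scipy, OpenCV 4.12 (cv2) and the standard library are available. Lean on these libraries where they do the work, as an engineer would, in place of code of your own. Each camera call takes 0.05 s, during which the arm holds its last target.

TASK

The sealed glue bottle and the sealed oil tin have been put in each other's stock lane: get them back, bottles in the narrow lane and tins in the wide one, letting one of the two sealed things wait on the free cork mat meanwhile. In each lane, first pull the opened one (with nozzle or spout) forward to the front place by the low lip, and only then load the sealed one behind it. Leave all four standing upright and centred on their round marks.

Things in the scene. Friction and masses are not known exactly. Their poses are not given: they have to be found in the camera images.
- tin_sealed: Sealed oil tin: squat grey metal cylinder with a paper band, 64 diameter, 75 high plus a flat round lid 5 high (80 in all); about 0.26 kg. Origin: centre of its underside, z up. Starts in the front place of the narrow lane. Sizes in mm.
- tin_opened: Opened oil tin: the same 64 x 75 cylinder, but with a thin bent pouring spout on top, reaching 105 high in all, within the tin's outline. Origin: centre of its underside, z up. Starts in the back place of the wide lane. Sizes in mm.
- bottle_sealed: Sealed glue bottle: slim white bottle with a paper band, 48 diameter and straight-sided up to 76, shoulder to 90, then a wide flat screw cap 35 across; 109 high in all; about 0.18 kg. Origin: centre of its underside, z up. Starts in the front place of the wide lane. Sizes in mm.
- bottle_opened: Opened glue bottle: the same bottle, but with a thin pointed nozzle instead of the wide cap; 118 high in all. Origin: centre of its underside, z up. Starts in the back place of the narrow lane. Sizes in mm.
- bottle_front: Front place of the narrow glue-bottle lane: fixed plywood trough half, 105 long (x), 88 wide (y), 72 clear between side rails 21 high. Floor 6 thick, things stand on it. Lip 12 high at its -x (front) end. Origin: underside centre, below the round ring mark; +x runs back along the lane, z up. To hold the opened bottle at the end. Sizes in mm.
- bottle_back: Back place of the narrow glue-bottle lane: same section, floor and axes as bottle_front, joined to it 105 further along +x; dark end board 45 high at its +x end. Origin: underside centre, below the round ring mark. To hold the sealed bottle at the end. Sizes in mm.
- tin_front: Front place of the wide oil-tin lane: fixed plywood trough half, 105 long (x), 106 wide (y), 90 clear between side rails 21 high. Floor 6 thick, things stand on it. Lip 12 high at its -x (front) end. Origin: underside centre, below the round ring mark; +x runs back along the lane, z up. To hold the opened tin at the end. Sizes in mm.
- tin_back: Back place of the wide oil-tin lane: same section, floor and axes as tin_front, joined to it 105 further along +x; dark end board 45 high at its +x end. Origin: underside centre, below the round ring mark. To hold the sealed tin at the end. Sizes in mm.
- mat: The free spot: a round cork mat fixed to the bench, 120 diameter, 4 thick. Origin: underside centre, z up. Sizes in mm.
Mind the look-alikes: they are no part of the job. What is shaped like the tin_opened but blue or pink is not meant.

How it is judged:
On the way:
1. the sealed bottle or the sealed tin stands on the cork mat (((horizontal distance between tin_sealed and mat below 0.035 m and z of tin_sealed in the frame of mat below 0.012 m and angle between tin_sealed's own z axis and vertical below 0.1 rad and linear speed of tin_sealed below 0.02 m/s) or (horizontal distance between bottle_sealed and mat below 0.035 m and z of bottle_sealed in the frame of mat below 0.012 m and angle between bottle_sealed's own z axis and vertical below 0.1 rad and linear speed of bottle_sealed below 0.02 m/s))), for 0.2 s.
At the end, for the whole second after the job is handed in: The opened bottle stands in the front and the sealed bottle in the back place of the narrow lane, the opened tin in the front and the sealed tin in the back place of the wide lane, each within 15 mm of its round mark's centre, on the lane's floor, within 0.1 rad of upright and at rest (horizontal distance between bottle_opened and bottle_front below 0.015 m and z of bottle_opened in the frame of bottle_front below 0.012 m and angle between each of bottle_opened, bottle_sealed, tin_opened, tin_sealed's own z axis and vertical below 0.1 rad and linear speed of each of bottle_opened, bottle_sealed, tin_opened, tin_sealed below 0.02 m/s and angular speed of each of bottle_opened, bottle_sealed, tin_opened, tin_sealed below 0.2 rad/s and horizontal distance between bottle_sealed and bottle_back below 0.015 m and z of bottle_sealed in the frame of bottle_back below 0.012 m and horizontal distance between tin_opened and tin_front below 0.015 m and z of tin_opened in the frame of tin_front below 0.012 m and horizontal distance between tin_sealed and tin_back below 0.015 m and z of tin_sealed in the frame of tin_back below 0.012 m); the robot touches nothing.
It fails at once if the sealed bottle is loaded at the back while the opened bottle is not at the front (horizontal distance between bottle_sealed and bottle_back below 0.03 m and z of bottle_sealed in the frame of bottle_back below 0.012 m and angle between bottle_sealed's own z axis and vertical below 0.1 rad and not (horizontal distance between bottle_opened and bottle_front below 0.03 m)).
It fails at once if the sealed tin is loaded at the back while the opened tin is not at the front (horizontal distance between tin_sealed and tin_back below 0.03 m and z of tin_sealed in the frame of tin_back below 0.012 m and angle between tin_sealed's own z axis and vertical below 0.1 rad and not (horizontal distance between tin_opened and tin_front below 0.03 m)).
It also fails if it takes over 133 s, if anything falls off the work surface, if the arm or the gripper's body presses on something with over 40 N, if the wrist force passes 120 N, or if a joint passes its speed limit or range.

## Working session

There is one attempt and no reset: what is moved stays moved. The work goes in short steps, Python scripts to look and compute and a tool call to move; the robot and the scene stay as the last step left them, time stands still between calls to the robot, and variables do not carry over. Pictures are saved under pics/ and viewed, and the job is handed in when it is done.

Besides the shell and the picture viewer there is one more tool, called as name(argument=value, ...) on one line, values as JSON. step_arm: Moves the arm, as the interface text tells. Its arguments: {"type":"object","properties":{"moves":{"type":"string"},"force":{"type":"number"}},"required":["moves"]}

```bash
mkdir -p pics; python3 - <<'E'
from cell import ctrl
import cv2,numpy as np
s=ctrl.read_state();print(s)
for n in("top","side","wrist"):
    im=ctrl.get_image(n);cv2.imwrite(f"pics/{n}0.png",im[:,:,::-1])
    print(n,ctrl.camera_model(n))
E
```

```text
{'t': 0.0, 'qpos': array([ 1.02724516e+00,  2.59359478e-01,  1.53610007e+00,  5.05107531e-06,
        1.34800871e+00, -2.02817690e-01]), 'qd': array([-0.00041066,  0.00077029, -0.00066104,  0.00046822, -0.00094972,
       -0.00233667]), 'joint_efforts': array([-9.09408554e-04, -4.46024895e+01, -2.90566009e+01, -5.36219377e-04,
        1.18227190e-02, -1.61841518e-05]), 'eef_pos': array([0.18357022, 0.51803187, 0.30305889]), 'eef_rot': array([-0.69625253,  0.69748623, -0.12012929,  0.11964252]), 'ft_force': array([ 0.5039693 , -0.18593973,  0.65086696]), 'ft_torque': array([0.00333087, 0.00501017, 0.01481957]), 'grip_width': 0.08512656348487205}
top {'camera_matrix': array([[419.59967989,   0.        , 325.00541927],
       [  0.        , 419.59967989, 195.84280123],
       [  0.        ,   0.        ,   1.        ]]), 'R': array([[ 0.01366954, -0.99986768, -0.00881863],
       [-0.99187511, -0.01244363, -0.12660539],
       [ 0.1264789 ,  0.01047761, -0.99191396]]), 't': array([-1.76769875e-04,  5.02679143e-01,  7.95110897e-01])}
side {'camera_matrix': array([[397.60041482,   0.     
[... 159 characters left out ...]
67,  0.00492526],
       [-0.16590849,  0.53847606, -0.82614642],
       [ 0.23489443, -0.79206487, -0.56343397]]), 't': array([0.49221228, 0.11045442, 0.66684187])}
wrist {'camera_matrix': array([[275.43310977,   0.        , 320.69844863],
       [  0.        , 275.43310977, 197.34412562],
       [  0.        ,   0.        ,   1.        ]]), 'T_tool_cam': array([[ 6.37076004e-04,  9.59177017e-01,  2.82805666e-01,
        -7.31672543e-02],
       [-6.32407067e-04, -2.82805280e-01,  9.59177133e-01,
        -6.98154210e-02],
       [ 9.99999597e-01, -7.89917037e-04,  4.26421866e-04,
         2.99973291e-04],
       [ 0.00000000e+00,  0.00000000e+00,  0.00000000e+00,
         1.00000000e+00]])}
```

View pics/top0.png

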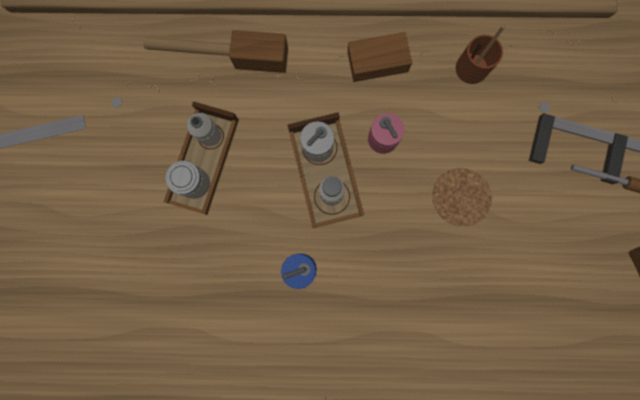

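View pics/side0.png

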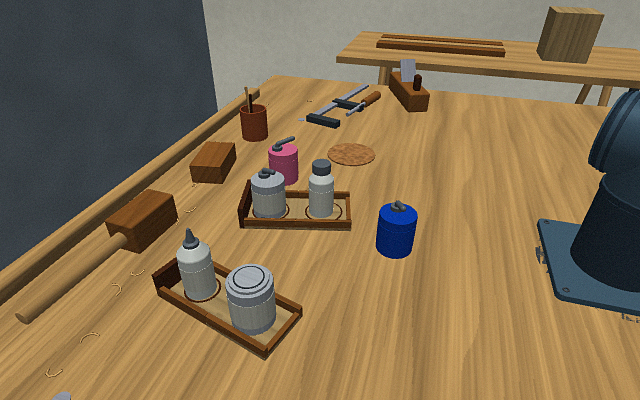

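View pics/wrist0.png

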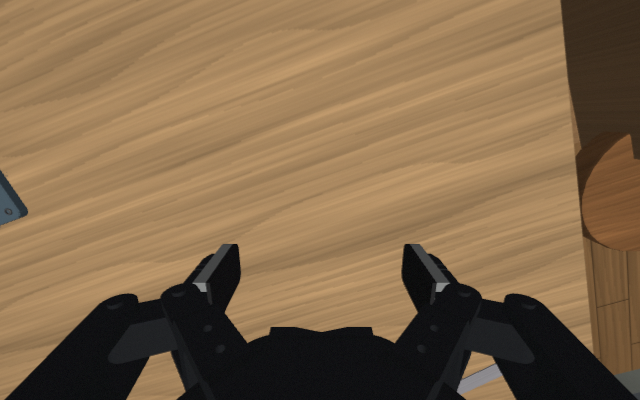

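The top picture shows the narrow lane (201,160), with the sealed tin at (184,178) in front and the nozzle bottle at (203,128) behind. The wide lane is at (325,170), with the capped bottle at (332,190) in front and the grey spout tin at (318,140) behind. The mat is at (462,196).

There are three spout tins: grey (318,140), pink (386,132) and blue (298,270). The grey one in the wide lane's back place fits, because blue and pink are excluded. I'll confirm it in an enlarged crop.

```bash
python3 - <<'E'
import cv2
im=cv2.imread("pics/top0.png")
a=cv2.resize(im[95:235,155:375],None,fx=3.6,fy=3.6,interpolation=cv2.INTER_CUBIC)
a=cv2.convertScaleAbs(a,alpha=1.8)
cv2.imwrite("pics/crop0.png",a)
E
```

```text
(no output)
```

View pics/crop0.png

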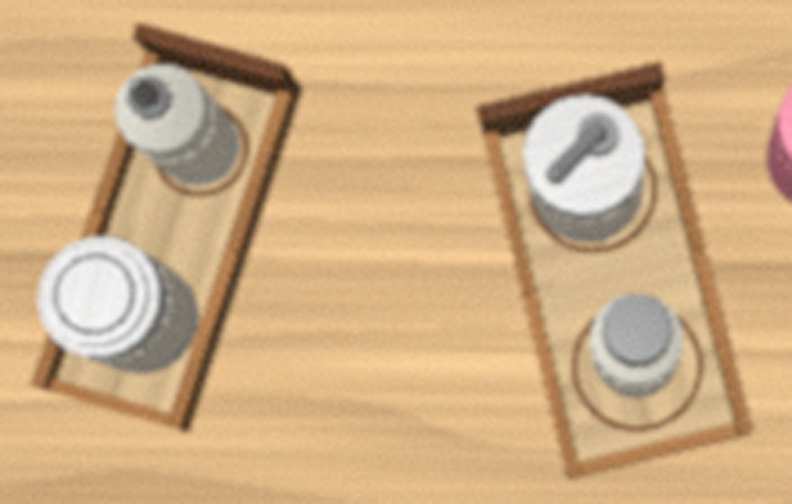

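```bash
python3 - <<'E'
import cv2
im=cv2.imread("pics/side0.png")
a=cv2.resize(im[155:355,140:365],None,fx=3,fy=3,interpolation=cv2.INTER_CUBIC)
cv2.imwrite("pics/crop1.png",a)
E
```

```text
(no output)
```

View pics/crop1.png

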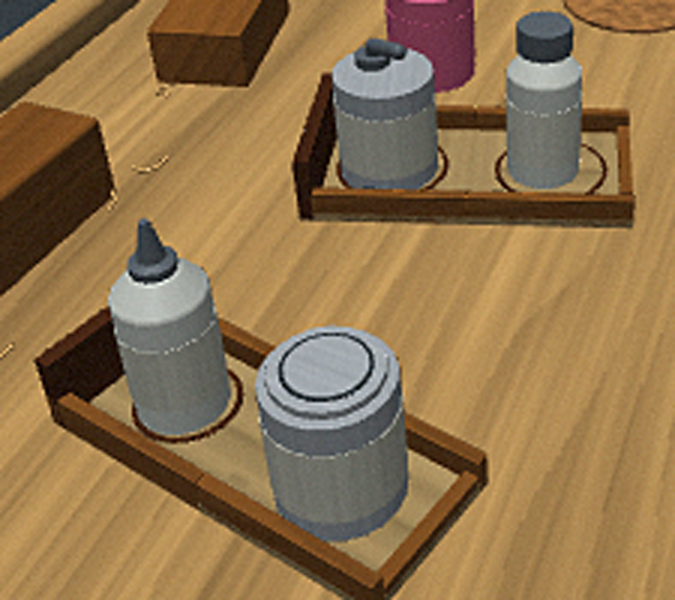

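```bash
cat > h.py <<'E'
import numpy as np, json
from scipy.optimize import least_squares
TOP=dict(K=np.array([[419.59967989,0,325.00541927],[0,419.59967989,195.84280123],[0,0,1]]),R=np.array([[0.01366954,-0.99986768,-0.00881863],[-0.99187511,-0.01244363,-0.12660539],[0.1264789,0.01047761,-0.99191396]]),t=np.array([-1.76769875e-04,5.02679143e-01,7.95110897e-01]))
SIDE=dict(K=np.array([[397.60041482,0,317.47650356],[0,397.60041482,202.5295938],[0,0,1]]),R=np.array([[-0.95775726,-0.28753567,0.00492526],[-0.16590849,0.53847606,-0.82614642],[0.23489443,-0.79206487,-0.56343397]]),t=np.array([0.49221228,0.11045442,0.66684187]))
def bp(c,px,z):
    px=np.atleast_2d(px).astype(float)
    d=np.linalg.solve(c['K'],np.c_[px,np.ones(len(px))].T); d=c['R'].T@d
    o=-c['R'].T@c['t']
    return (o[:,None]+d*(z-o[2])/d[2])[:2].T
def proj(c,X):
    X=np.atleast_2d(X);p=c['K']@(c['R']@X.T+c['t'][:,None]);return (p[:2]/p[2]).T
def tc(p):return np.array(p)/3.6+[155-.36,95-.36]
def sc(p):return np.array(p)/3+[140-.33,155-.33]
E
python3 - <<'E'
from h import *
# wide
def fit(obs,x0,r0):
    def f(p):
        c,s=np.cos(p[2]),np.sin(p[2]);r=[]
        for P,k in obs:
            q=p[:2]+k*0.105*np.array([c,s]); r+=list((np.hypot(*(P-q).T)-p[3])*1000)
        return r
    s=least_squares(f,[*x0,r0]);print(s.x.round(4),np.round(s.fun,1));return s.x
wf=[(572,370),(704,365),(638,429),(590,412),(687,410)]
wb=[(657,187),(590,250),(650,215),(630,240),(540,222)]
wfs=[(496,172),(606,172),(520,190),(585,190),(590,150)]
wbs=[(446,167),(440,180),(340,178)]
W=fit([(bp(TOP,tc(wf),.006),0),(bp(TOP,tc(wb),.006),1)],[.45,-.02,.2],.036)
W=fit([(bp(SIDE,sc(wfs),.006),0),(bp(SIDE,sc(wbs),.006),1)],[.45,-.02,.2],.036)
nb=[(246,150),(200,194),(165,183),(230,180),(237,122)]
nbs=[(242,385),(190,440),(135,420),(230,415)]
for c,g,n in((TOP,tc,nb),(SIDE,sc,nbs)):
    s=least_squares(lambda p:(np.hypot(*(bp(c,g(n),.006)-p[:2]).T)-p[2])*1000,[.55,.26,.03]);print(s.x,s.fun.round(1))
# rails of narrow, inner/outer top edges -> direction
print("narrow right rail", [np.degrees(np.arctan2(*(a:=bp(TOP,tc([(188,428),(299,88)]),z))[1][::-1]-a[0][::-1])) for z in(.02,.027)] if 0 else "")
for z in(.021,.027):
    a=bp(TOP,tc([(188,428),(299,88)]),z);d=a[1]-a[0];print(z,'nR',np.degrees(np.arctan2(d[1],d[0])),np.hypot(*d))
    a=bp(TOP,tc([(35,383),(188,428)]),z);d=a[1]-a[0];print('nlip',np.degrees(np.arctan2(d[1],d[0]))+90,np.hypot(*d))
    a=bp(TOP,tc([(572,475),(487,130)]),z);d=a[1]-a[0];print(z,'wL',np.degrees(np.arctan2(d[1],d[0])),np.hypot(*d))
    a=bp(TOP,tc([(572,475),(750,430)]),z);d=a[1]-a[0];print('wlip',np.degrees(np.arctan2(d[1],d[0]))+90,np.hypot(*d))
    a=bp(SIDE,sc([(55,400),(380,588)]),z);d=a[0]-a[1];print('nL side',np.degrees(np.arctan2(d[1],d[0])),np.hypot(*d))
print('tinS top',bp(TOP,tc([(94,293)]),.086),bp(SIDE,sc([(327,367)]),.086))
print('botS cap',bp(TOP,tc([(637,328)]),.115),bp(SIDE,sc([(546,28)]),.115))
print('tinO top',bp(TOP,tc([(586,151)]),.081),bp(SIDE,sc([(384,75)]),.081))
print('botO tip',bp(TOP,tc([(146,93)]),.124),bp(SIDE,sc([(145,220)]),.124))
print('mat',bp(TOP,[(462,196.5)],.004))
E
```

```text
[-3.112857e+02 -5.059050e+01 -1.091000e-01  3.158499e+02] [ 20.8  12.6 -17.8  -4.3 -11.2  17.  -13.7   1.4 -11.3   6.7]
[ 0.5057 -0.0123  0.3189  0.035 ] [ 1.7  2.  -1.6 -0.7 -2.   0.6  0.1 -0.2]
[-597.93122488 -544.05990398  809.02471471] [ -4.5  -6.9  11.5 -12.   11.8]
[-139.19335255  157.42059579  210.35453336] [ 11.5 -14.9  10.1  -6.7]
narrow right rail 
0.021 nR -15.427752813765288 0.20203422457739748
nlip -15.487186963568135 0.08975029582532834
0.021 wL 14.829356630126686 0.20123017887473355
wlip 14.936678818751503 0.101147738764801
nL side -14.96993478264063 0.20447271113965595
0.027 nR -15.427752813765288 0.20057605860604386
nlip -15.48718696356815 0.08910253019272249
0.027 wL 14.829356630126682 0.19977781603938566
wlip 14.936678818751517 0.1004177129929066
nL side -14.96993478264064 0.20170675441563504
tinS top [[0.52949483 0.27437556]] [[0.52767179 0.27253144]]
botS cap [[ 0.51026915 -0.00590573]] [[ 0.50730603 -0.00252156]]
tinO top [[0.60895391 0.02175794]] [[0.6036875  0.02586964]]
botO tip [[0.62442665 0.24043832]] [[0.62856584 0.24435441]]
mat [[ 0.50834807 -0.27166088]]
```

```bash
python3 - <<'E'
from h import *
def fit(obs,yaw,x0):
    u=np.array([np.cos(yaw),np.sin(yaw)])
    def f(p):
        return np.concatenate([(np.hypot(*(P-(p[:2]+k*.105*u)).T)-p[2])*1000 for P,k in obs])
    s=least_squares(f,[*x0,.035],bounds=([.3,-.5,.02],[.8,.5,.05]));print(s.x.round(4),np.round(s.fun,1),(s.x[:2]+.105*u).round(4))
wf=[(572,370),(704,365),(638,429),(590,412),(687,410)]
wb=[(657,187),(590,250),(650,215),(630,240),(540,222)]
wfs=[(496,172),(606,172),(520,190),(585,190),(590,150)]
wbs=[(446,167),(440,180),(340,178)]
y=np.radians(14.9)
fit([(bp(TOP,tc(wf),.006),0)],y,[.5,-.01])
fit([(bp(TOP,tc(wb),.006),1)],y,[.5,-.01])
fit([(bp(TOP,tc(wf),.006),0),(bp(TOP,tc(wb),.006),1)],y,[.5,-.01])
fit([(bp(SIDE,sc(wfs),.006),0),(bp(SIDE,sc(wbs),.006),1)],y,[.5,-.01])
y=np.radians(-15.3)
nb=[(246,150),(200,194),(165,183),(230,180),(237,122)]
nbs=[(242,385),(190,440),(135,420),(230,415)]
fit([(bp(TOP,tc(nb),.006),1)],y,[.5,.26])
fit([(bp(SIDE,sc(nbs),.006),1)],y,[.5,.26])
E
```

```text
[ 0.5062 -0.0071  0.0375] [-0.3 -0.1 -0.8  0.7  0.5] [0.6077 0.0199]
[ 0.5061 -0.0076  0.0363] [ 0.1 -0.2 -0.4  0.4  0.1] [0.6076 0.0194]
[ 0.5065 -0.0071  0.0371] [ 0.2  0.3 -0.2  1.2  1.  -0.3 -0.7 -0.6  0.2 -1. ] [0.6079 0.0199]
[ 0.5055 -0.0116  0.0355] [ 1.1  1.4 -2.7 -1.7 -2.1  0.3  2.1  1.5] [0.607  0.0154]
[0.4826 0.234  0.05  ] [ -3.8  -6.9  14.4 -15.6  13.7] [0.5838 0.2063]
[0.5266 0.2714 0.0275] [ 0.6  0.8 -0.3 -1.1] [0.6279 0.2437]
```

```bash
cat >> h.py <<'E'
from scipy.spatial.transform import Rotation as Ro
def go(x,y,zg,yaw=None,lift=.054):
    """remaining to put grasp point at x,y,zg with tool x-axis at heading yaw(deg) mod 180"""
    from cell import ctrl
    s=ctrl.read_state();q=s['eef_rot'];R=Ro.from_quat([q[1],q[2],q[3],q[0]]).as_matrix()
    h=np.degrees(np.arctan2(R[1,0],R[0,0]))
    print('t',round(s['t'],2),'pos',s['eef_pos'].round(4),'heading x',h.round(2),'tilt y',R[:,1].round(3),'grip',round(s['grip_width'],4),'F',s['ft_force'].round(1),'q6',s['qpos'][5].round(2))
    tw=0
    if yaw is not None:
        d=(yaw-h+90)%180-90; tw=-d   # tool y points down: +turn about y = -world yaw
        a=np.radians(-tw); Rz=np.array([[np.cos(a),-np.sin(a),0],[np.sin(a),np.cos(a),0],[0,0,1]])
    else: Rz=np.eye(3)
    D=np.array([x,y,zg+lift])-s['eef_pos']
    print('in present axes',(R.T@D).round(4),'twist',round(tw,2),'| after twist',((Rz@R).T@D).round(4))
E
python3 - <<'E'
from h import *
go(.5285,.2735,.16,-15.3)
E
```

```text
t 0.15 pos [0.1837 0.5181 0.3033] heading x -19.53 tilt y [-0.001 -0.001 -1.   ] grip 0.0854 F [ 0.3  0.5 -0.2] q6 -0.2
in present axes [ 0.4068  0.0893 -0.1152] twist -4.23 | after twist [ 0.3972  0.0894 -0.1448]
```

step_arm(moves="0.045 0 -0.015 -4.2 0.0854; 0.045 0 -0.019 0 0.0854; 0.045 0 -0.019 0 0.0854; 0.045 0 -0.019 0 0.0854; 0.045 0 -0.019 0 0.0854", force=40)

```text
t: 0.65
eef_pos: [0.375, 0.3684, 0.3013]
eef_rot: [-0.701, 0.702, -0.09, 0.087]
ft_force: [0.6, 0.5, 0.1]
grip_width: 0.0856
```

```bash
python3 - <<'E'
from h import *
go(.5285,.2735,.16,-15.3)
E
```

```text
t 0.65 pos [0.375  0.3684 0.3013] heading x -14.39 tilt y [-0.004 -0.001 -1.   ] grip 0.0856 F [0.6 0.5 0.1] q6 -0.76
in present axes [ 0.1726  0.0868 -0.0536] twist 0.91 | after twist [ 0.1734  0.0868 -0.0509]
```

step_arm(moves="0.035 0 -0.01 0.9 0.0854; 0.035 0 -0.01 0 0.0854; 0.035 0 -0.01 0 0.0854; 0.03 0 -0.01 0 0.0854; 0 0 0 0 0.0854")

```text
t: 1.15
eef_pos: [0.5036, 0.2855, 0.2991]
eef_rot: [-0.699, 0.702, -0.098, 0.095]
ft_force: [0.1, 1.3, 0.4]
grip_width: 0.0855
```

```bash
cat >> h.py <<'E'
def wshot(name):
    from cell import ctrl; import cv2
    s=ctrl.read_state();im=ctrl.get_image("wrist");m=ctrl.camera_model("wrist")
    cv2.imwrite(f"pics/{name}.png",im[:,:,::-1])
    q=s['eef_rot'];R=Ro.from_quat([q[1],q[2],q[3],q[0]]).as_matrix();T=np.eye(4);T[:3,:3]=R;T[:3,3]=s['eef_pos']
    W=np.linalg.inv(T@m['T_tool_cam'])
    np.savez(f"pics/{name}.npz",K=m['camera_matrix'],R=W[:3,:3],t=W[:3,3])
def cam(name): return dict(np.load(f"pics/{name}.npz"))
E
python3 - <<'E'
from h import *
go(.5285,.2735,.16,-15.3)
wshot('w1')
E
```

```text
t 1.15 pos [0.5036 0.2855 0.2991] heading x -15.76 tilt y [-0.005 -0.003 -1.   ] grip 0.0855 F [0.1 1.3 0.4] q6 -0.97
in present axes [ 0.0276  0.085  -0.0045] twist -0.46 | after twist [ 0.0275  0.085  -0.0047]
```

View pics/w1.png

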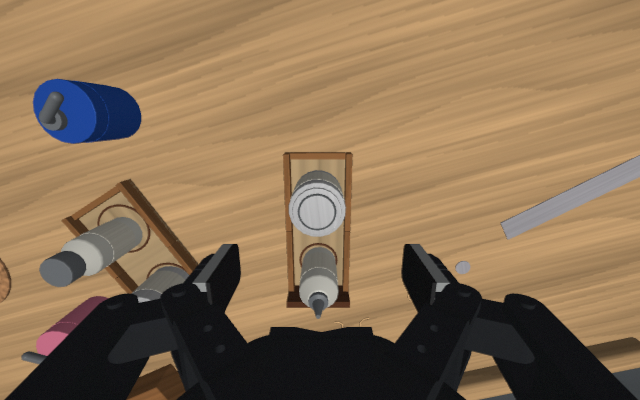

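The wrist view shows the narrow lane upright in the image, with the tin lid at (317,212), the nozzle tip at (318,317) and the lip corners at (284,153) and (352,153). I'll enlarge it.

```bash
python3 - <<'E'
import cv2
im=cv2.imread("pics/w1.png")
a=cv2.resize(im[145:325,265:375],None,fx=3.3,fy=3.3,interpolation=cv2.INTER_CUBIC)
b=cv2.resize(im[170:320,30:205],None,fx=2.5,fy=2.5,interpolation=cv2.INTER_CUBIC)
import numpy as np
c=np.zeros((594,800,3),np.uint8);c[:a.shape[0],:a.shape[1]]=a;c[:b.shape[0],363:363+b.shape[1]]=b[:,:437]
cv2.imwrite("pics/crop2.png",c);print(a.shape,b.shape)
E
```

```text
(594, 363, 3) (375, 438, 3)
```

View pics/crop2.png

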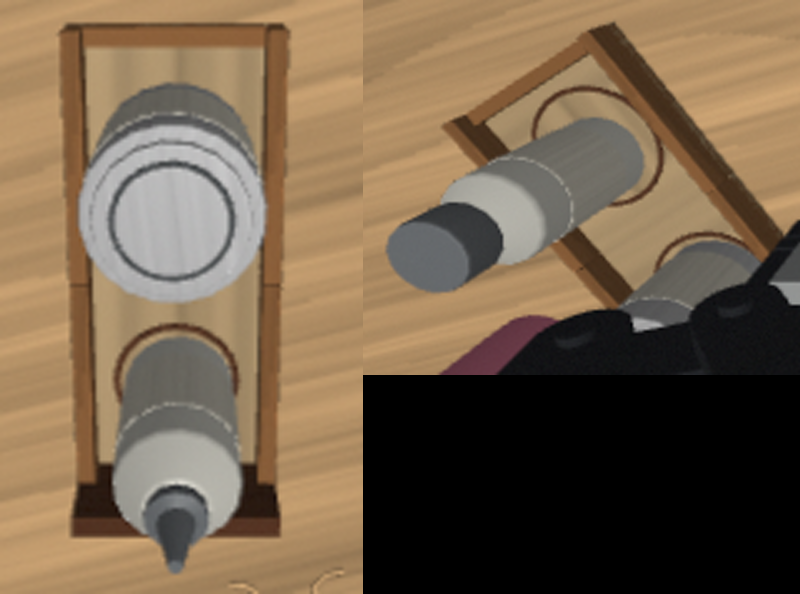

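```bash
python3 - <<'E'
from h import *
c=cam('w1')
g=lambda p:np.array(p)/3.3+[265-.35,145-.35]
print('tin lid',bp(c,g([(172,221)]),.086),'tin rim',bp(c,g([(172,213)]),.081))
print('tip',bp(c,g([(177,570)]),.124))
for z in(.021,.027): print('joint',bp(c,g([(75,284),(268,284)]),z), 'mid',bp(c,g([(75,284),(268,284)]),z).mean(0))
for z in(.012,.018,.021,.027): print('lip',z,bp(c,g([(60,28),(289,28)]),z), bp(c,g([(60,28),(289,28)]),z).mean(0), np.hypot(*np.diff(bp(c,g([(60,28),(289,28)]),z),axis=0)[0]))
P=bp(c,g([(178,325),(116,375),(238,375),(127,350),(230,350)]),.006)
s=least_squares(lambda p:(np.hypot(*(P-p[:2]).T)-.0275)*1000,[.62,.25]);print('ring',s.x,s.fun)
g=lambda p:(np.array(p)-[363,0])/2.5+[30-.3,170-.3]
P=bp(c,g([(534,125),(588,86),(640,110),(661,165),(612,203)]),.006)
s=least_squares(lambda p:(np.hypot(*(P-p[:2]).T)-.0365)*1000,[.5,.0]);print('wring',s.x,s.fun)
print('cap',bp(c,g([(429,249)]),.115))
E
```

```text
tin lid [[0.5270002 0.2740954]] tin rim [[0.5259298  0.27431397]]
tip [[0.62902228 0.24713844]]
joint [[0.56403905 0.22054395]
 [0.58566026 0.29738254]] mid [0.57484965 0.25896324]
joint [[0.56179184 0.22201565]
 [0.5830405  0.29753025]] mid [0.57241617 0.25977295]
lip 0.012 [[0.46278528 0.24563564]
 [0.48713106 0.33181707]] [0.47495817 0.28872636] 0.08955421224988168
lip 0.018 [[0.46229543 0.2466488 ]
 [0.48623227 0.33138267]] [0.47426385 0.28901574] 0.08804999454460077
lip 0.021 [[0.46205051 0.24715538]
 [0.48578288 0.33116547]] [0.47391669 0.28916043] 0.08729788569196033
lip 0.027 [[0.46156065 0.24816855]
 [0.4848841  0.33073107]] [0.47322238 0.28944981] 0.08579366798667944
ring [0.62676713 0.24664489] [ 0.05550065  0.11387822 -0.46696207 -0.35603564  0.34158943]
wring [ 0.50284211 -0.00674807] [-0.85464701 -0.3507554  -0.57208088 -0.30131985 -0.91736678]
cap [[ 0.50484776 -0.00219946]]
```

```bash
python3 - <<'E'
from h import *
go(.5268,.2742,.055,-15.6)
E
```

```text
t 1.2 pos [0.502  0.2865 0.299 ] heading x -15.72 tilt y [-0.006 -0.002 -1.   ] grip 0.0851 F [ 1.1 -0.1  0.5] q6 -0.97
in present axes [ 0.0282  0.1899 -0.0044] twist -0.12 | after twist [ 0.0282  0.1899 -0.0044]
```

step_arm(moves="0.028 0.03 -0.004 0 0.0854; 0 0.03 0 0 0.0854; 0 0.03 0 0 0.0854; 0 0.03 0 0 0.0854; 0 0 0 0 0.0854")

```text
t: 1.7
eef_pos: [0.5245, 0.2779, 0.1764]
eef_rot: [-0.7, 0.701, -0.098, 0.094]
ft_force: [-1.2, 0.8, -0.8]
grip_width: 0.0854
```

```bash
python3 - <<'E'
from h import *
go(.5268,.2742,.055,-15.6)
wshot('w2')
E
```

```text
t 1.7 pos [0.5245 0.2779 0.1764] heading x -15.58 tilt y [-0.006  0.    -1.   ] grip 0.0854 F [-1.2  0.8 -0.8] q6 -1.0
in present axes [ 0.0036  0.0674 -0.0029] twist 0.02 | after twist [ 0.0036  0.0674 -0.0029]
```

View pics/w2.png

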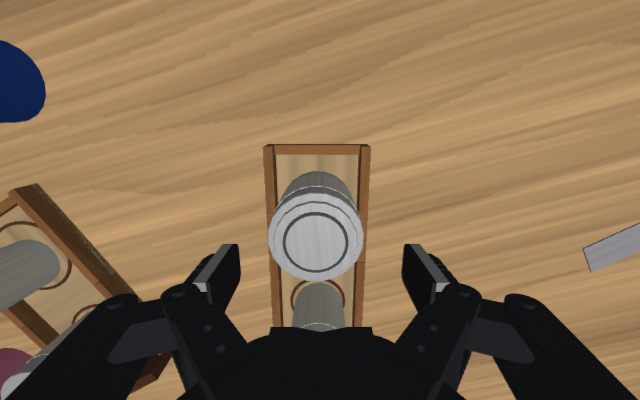

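```bash
python3 - <<'E'
from h import *
c=cam('w2')
print(bp(c,[(316,243)],.086), bp(c,[(316,237)],.081))
E
```

```text
[[0.52757138 0.2742724 ]] [[0.52572202 0.27470957]]
```

The tin is consistently at (.527,.274), so I'll descend.

step_arm(moves="0.004 0.02 -0.003 0 0.0854; 0 0.02 0 0 0.0854; 0 0.02 0 0 0.0854; 0 0.007 0 0 0.0854; 0 0 0 0 0.0854")

```text
t: 2.25
eef_pos: [0.5319, 0.2794, 0.1207]
eef_rot: [0.704, -0.698, 0.091, -0.098]
ft_force: [0.3, -0.2, -0.7]
grip_width: 0.0853
```

step_arm(moves="0 0 0 0 0.055; 0 0 0 0 0.055; 0 0 0 0 0.055; 0 0 0 0 0.055; 0 0 0 0 0.055", force=40)

```text
t: 2.75
eef_pos: [0.5324, 0.2769, 0.127]
eef_rot: [0.702, -0.7, 0.088, -0.098]
ft_force: [-0.4, -1.5, -3.5]
grip_width: 0.063
```

```bash
python3 - <<'E'
from h import *
go(.5268,.2742,.055,-15.6)
wshot('w3')
go(.5268,.2742,.055,-15.6)
E
```

```text
t 2.75 pos [0.5324 0.2769 0.127 ] heading x -15.17 tilt y [ 0.015  0.001 -1.   ] grip 0.063 F [-0.4 -1.5 -3.5] q6 -1.01
in present axes [-0.0049  0.0179 -0.0041] twist 0.43 | after twist [-0.0049  0.0179 -0.0042]
t 2.8 pos [0.5324 0.2769 0.1269] heading x -15.17 tilt y [ 0.015  0.001 -1.   ] grip 0.0629 F [-1.1 -1.1 -1.7] q6 -1.01
in present axes [-0.005   0.0178 -0.0042] twist 0.43 | after twist [-0.0049  0.0178 -0.0042]
```

View pics/w3.png

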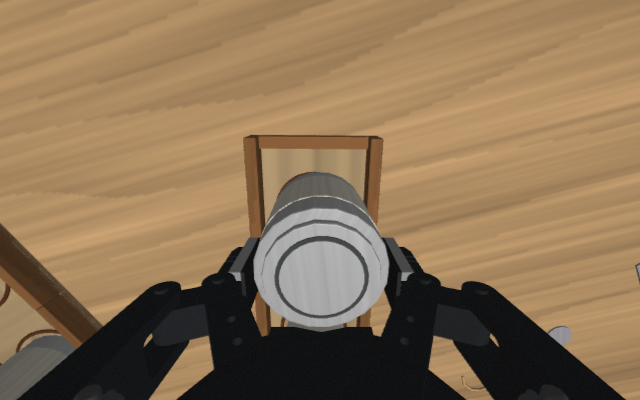

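step_arm(moves="0 -0.02 0 0 0.055; 0 -0.035 0 0 0.055; 0 -0.04 0 0 0.055; 0 -0.04 0 0 0.055; 0 -0.03 0 0 0.055")

```text
t: 3.3
eef_pos: [0.5275, 0.2775, 0.2912]
eef_rot: [-0.701, 0.701, -0.093, 0.094]
ft_force: [0.3, -0.2, -2.7]
grip_width: 0.0629
```

```bash
python3 - <<'E'
from h import *
go(.508,-.2715,.22,15)
from cell import ctrl
import cv2
cv2.imwrite("pics/side1.png",ctrl.get_image("side")[:,:,::-1])
E
```

```text
t 3.3 pos [0.5275 0.2775 0.2912] heading x -15.14 tilt y [ 0.002 -0.    -1.   ] grip 0.0629 F [ 0.3 -0.2 -2.7] q6 -1.01
in present axes [ 0.1246  0.0174 -0.535 ] twist -30.14 | after twist [-0.1609  0.0169 -0.5252]
```

View pics/side1.png

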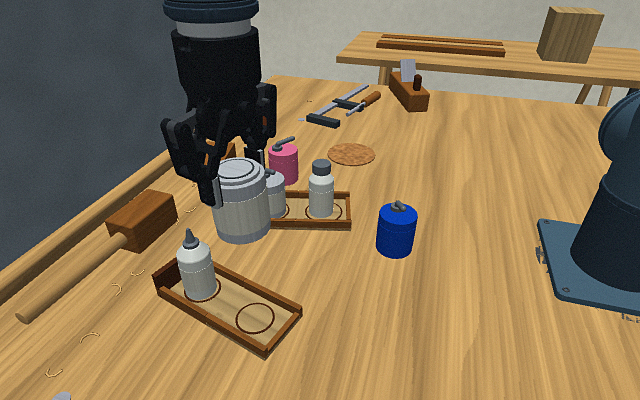

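The tin is held upright; lid centre at about (238,171) and lowest rim at about (243,242). The front ring of the narrow lane is now free, at (256,318).

```bash
python3 - <<'E'
from h import *
import cv2
for z in (.23,.24,.25,.255,.26,.27): print(z,proj(SIDE,[.5275,.2775,z]).round(1), proj(SIDE,[.5275,.2775,z-.08]).round(1))
print('ring',bp(SIDE,[(256,318)],.006))
im=cv2.imread("pics/side1.png")
cv2.imwrite("pics/crop3.png",cv2.resize(im[150:360,150:310],None,fx=2.8,fy=2.8,interpolation=cv2.INTER_CUBIC))
E
```

```text
0.23 [[234.9 186.6]] [[242.2 242.1]]
0.24 [[233.9 178.9]] [[241.4 235.8]]
0.25 [[232.8 170.9]] [[240.5 229.2]]
0.255 [[232.3 166.9]] [[240.1 225.9]]
0.26 [[231.8 162.8]] [[239.6 222.6]]
0.27 [[230.6 154.4]] [[238.7 215.7]]
ring [[0.52402566 0.27309059]]
```

View pics/crop3.png

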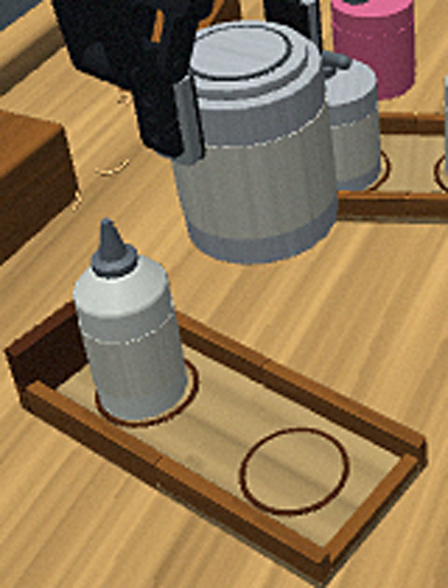

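step_arm(moves="0 0 -0.03 -7.6 0.055; 0 0 -0.04 -7.6 0.055; 0 0 -0.04 -7.6 0.055; -0.01 0 -0.04 -7.6 0.055; -0.01 0 -0.04 0 0.055")

```text
t: 3.85
eef_pos: [0.5147, 0.0891, 0.2982]
eef_rot: [0.701, -0.697, -0.113, 0.098]
ft_force: [-0.0, -0.4, -1.8]
grip_width: 0.0627
```

step_arm(moves="-0.012 0 -0.04 0 0.055; -0.012 0 -0.04 0 0.055; -0.012 0 -0.04 0 0.055; -0.012 0 -0.04 0 0.055; -0.012 0 -0.04 0 0.055")

```text
t: 4.35
eef_pos: [0.5157, -0.1262, 0.2954]
eef_rot: [0.701, -0.697, -0.115, 0.097]
ft_force: [1.4, 0.1, -2.3]
grip_width: 0.0631
```

```bash
python3 - <<'E'
from h import *
go(.508,-.2715,.22,15)
E
```

```text
t 4.35 pos [ 0.5157 -0.1262  0.2954] heading x 17.29 tilt y [ 0.024  0.011 -1.   ] grip 0.0631 F [ 1.4  0.1 -2.3] q6 -2.34
in present axes [-0.0511  0.0197 -0.1365] twist 2.29 | after twist [-0.0456  0.0198 -0.1384]
```

step_arm(moves="-0.012 0 -0.036 2.3 0.055; -0.012 0 -0.036 0 0.055; -0.012 0 -0.036 0 0.055; -0.01 0 -0.03 0 0.055; 0 0 0 0 0.055")

```text
t: 4.85
eef_pos: [0.5076, -0.2823, 0.2914]
eef_rot: [0.703, -0.699, -0.099, 0.08]
ft_force: [0.7, 0.7, -2.9]
grip_width: 0.063
```

```bash
python3 - <<'E'
from h import *
go(.508,-.2715,.071,15)
wshot('w4')
go(.508,-.2715,.071,15)
E
```

```text
t 4.85 pos [ 0.5076 -0.2823  0.2914] heading x 14.61 tilt y [ 0.026  0.009 -1.   ] grip 0.063 F [ 0.7  0.7 -2.9] q6 -2.54
in present axes [-0.0015  0.1665  0.0099] twist -0.39 | after twist [-0.0014  0.1665  0.0099]
t 4.9 pos [ 0.5076 -0.2804  0.2913] heading x 14.64 tilt y [ 0.026  0.011 -1.   ] grip 0.0629 F [-1.1 -0.3 -2.9] q6 -2.54
in present axes [-0.002   0.1664  0.0077] twist -0.36 | after twist [-0.002   0.1664  0.0077]
```

View pics/w4.png

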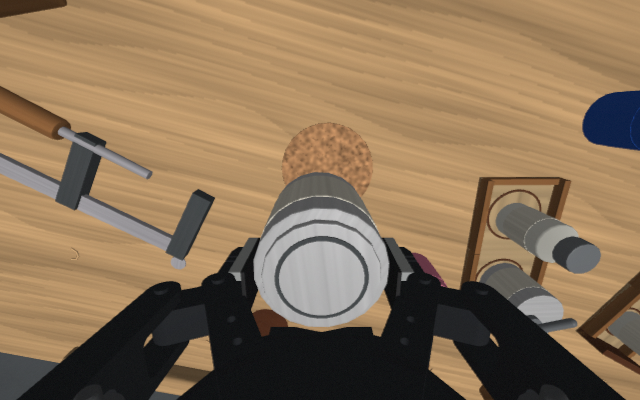

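The mat centre shows at about (327,164), with the tin ready above it.

```bash
python3 - <<'E'
from h import *
c=cam('w4');print(bp(c,[(327,167)],.004))
P=bp(c,[(282,166),(372,163),(327,122.5),(295,134),(359,134)],.004)
s=least_squares(lambda p:(np.hypot(*(P-p[:2]).T)-.06)*1000,[.5,-.27]);print(s.x,s.fun)
E
```

```text
[[ 0.50430348 -0.27272252]]
[ 0.50714692 -0.27199302] [-1.00863457 -0.75936391 -0.75834055  0.82068321  0.43664367]
```

step_arm(moves="0 0.035 0.004 0 0.055; 0 0.035 0.004 0 0.055; 0 0.035 0 0 0.055; 0 0.025 0 0 0.055; 0 0 0 0 0.055")

```text
t: 5.4
eef_pos: [0.511, -0.2664, 0.1586]
eef_rot: [0.704, -0.698, -0.102, 0.08]
ft_force: [-1.6, 0.3, -3.5]
grip_width: 0.0627
```

```bash
python3 - <<'E'
from h import *
go(.508,-.2715,.071,15)
E
```

```text
t 5.4 pos [ 0.511  -0.2664  0.1586] heading x 14.75 tilt y [ 0.03   0.012 -0.999] grip 0.0627 F [-1.6  0.3 -3.5] q6 -2.53
in present axes [-0.0052  0.0334 -0.0043] twist -0.25 | after twist [-0.0053  0.0334 -0.0043]
```

step_arm(moves="-0.005 0.012 -0.004 0 0.055; 0 0.01 0 0 0.055; 0 0.006 0 0 0.055; 0 0.004 0 0 0.055; 0 0 0 0 0.055")

```text
t: 5.9
eef_pos: [0.5102, -0.2711, 0.128]
eef_rot: [0.702, -0.7, -0.104, 0.079]
ft_force: [0.1, -0.9, -2.7]
grip_width: 0.0628
```

step_arm(moves="0 0.003 0 0 0.055; 0 0.002 0 0 0.055; 0 0.002 0 0 0.055; 0 0 0 0 0.055")

```text
t: 6.3
eef_pos: [0.5117, -0.272, 0.1227]
eef_rot: [0.701, -0.701, -0.105, 0.077]
ft_force: [-0.2, -0.3, -2.9]
grip_width: 0.0625
```

step_arm(moves="0 0.002 0 0 0.055; 0 0.002 0 0 0.055; 0 0 0 0 0.055")

```text
t: 6.6
eef_pos: [0.5129, -0.2721, 0.1226]
eef_rot: [-0.701, 0.701, 0.106, -0.076]
ft_force: [-0.1, 0.1, -3.2]
grip_width: 0.0631
```

```bash
python3 - <<'E'
from h import *
go(.508,-.2715,.071,15)
from cell import ctrl
import cv2
im=ctrl.get_image("side");cv2.imwrite("pics/side2.png",cv2.resize(im[60:200,280:440],None,fx=4,fy=4,interpolation=cv2.INTER_CUBIC)[:,:,::-1])
E
```

```text
t 6.6 pos [ 0.5129 -0.2721  0.1226] heading x 14.85 tilt y [ 0.042  0.005 -0.999] grip 0.0631 F [-0.1  0.1 -3.2] q6 -2.55
in present axes [-0.0045 -0.0026  0.0018] twist -0.15 | after twist [-0.0045 -0.0026  0.0018]
```

View pics/side2.png

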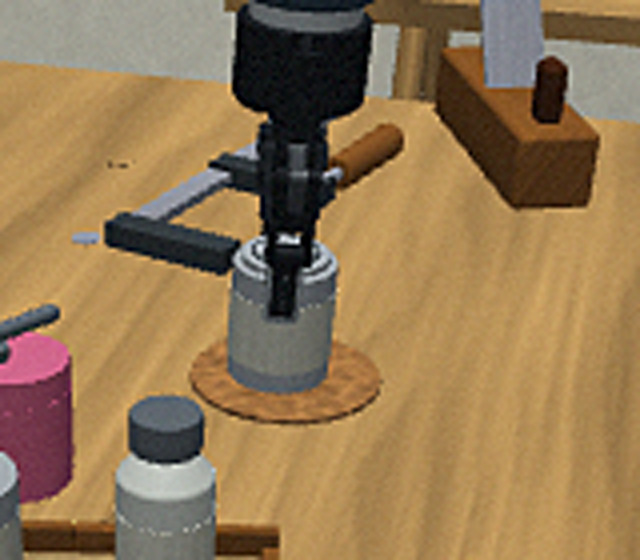

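step_arm(moves="-0.003 0.005 0 0 0.055; 0 0.005 0 0 0.055")

```text
t: 6.85
eef_pos: [0.5143, -0.2737, 0.1203]
eef_rot: [-0.699, 0.703, 0.11, -0.073]
ft_force: [-18.5, 8.1, 28.3]
grip_width: 0.0631
```

step_arm(moves="0 -0.002 0 0 0.07; 0 0 0 0 0.0854; 0 0 0 0 0.0854; 0 -0.01 0 0 0.0854; 0 -0.03 0 0 0.0854")

```text
t: 7.35
eef_pos: [0.5108, -0.2731, 0.1606]
eef_rot: [-0.7, 0.702, 0.109, -0.074]
ft_force: [-0.2, 1.3, 0.1]
grip_width: 0.0852
```

step_arm(moves="0 -0.04 0 0 0.0854; 0 -0.04 0 0 0.0854; 0 -0.04 0 0 0.0854; 0 -0.02 0 0 0.0854")

```text
t: 7.75
eef_pos: [0.5029, -0.2733, 0.3057]
eef_rot: [-0.701, 0.701, 0.107, -0.074]
ft_force: [0.3, -0.4, -0.3]
grip_width: 0.0852
```

```bash
python3 - <<'E'
from h import *
go(.60,.2535,.26,-15.6)
wshot('w5')
E
```

```text
t 7.75 pos [ 0.5029 -0.2733  0.3057] heading x 14.78 tilt y [ 0.046  0.005 -0.999] grip 0.0852 F [ 0.3 -0.4 -0.3] q6 -2.55
in present axes [ 0.2285 -0.0009  0.4846] twist 30.38 | after twist [-0.0477 -0.014   0.5335]
```

View pics/w5.png

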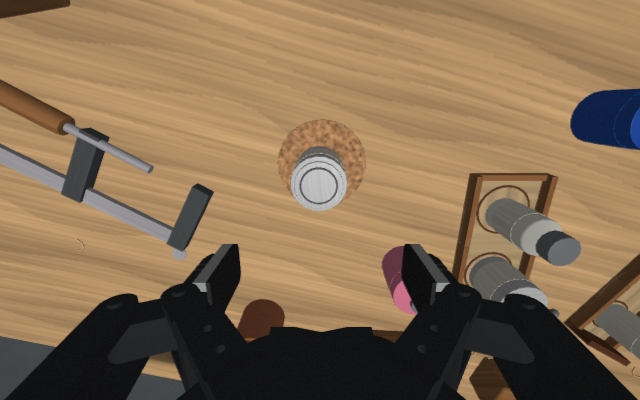

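The sealed tin stands on the mat, lid at (319,186). Next is the opened bottle.

step_arm(moves="0 0 0.04 7.6 0.0854; 0 0 0.04 7.6 0.0854; 0 0 0.045 7.6 0.0854; 0 0 0.045 7.6 0.0854; 0 0 0.045 0 0.0854")

```text
t: 8.3
eef_pos: [0.5078, -0.0655, 0.3107]
eef_rot: [0.701, -0.697, 0.087, -0.124]
ft_force: [1.1, -0.4, 0.5]
grip_width: 0.0852
```

step_arm(moves="0 0 0.045 0 0.0854; 0 0 0.045 0 0.0854; 0 0 0.045 0 0.0854; 0 0 0.045 0 0.0854; 0 0 0.045 0 0.0854")

```text
t: 8.8
eef_pos: [0.5744, 0.1584, 0.3139]
eef_rot: [0.7, -0.697, 0.087, -0.125]
ft_force: [1.7, 0.1, -0.1]
grip_width: 0.0852
```

```bash
cat >> h.py <<'E'
def go(x,y,zg,yaw=None):
    """remaining to put grasp point at x,y,zg with tool x-axis at heading yaw(deg) mod 180"""
    from cell import ctrl
    s=ctrl.read_state();q=s['eef_rot'];R=Ro.from_quat([q[1],q[2],q[3],q[0]]).as_matrix()
    h=np.degrees(np.arctan2(R[1,0],R[0,0])); gp=s['eef_pos']+.054*R[:,1]
    print('t',round(s['t'],2),'grasp pt',gp.round(4),'heading x',h.round(2),'y axis',R[:,1].round(3),'grip',round(s['grip_width'],4),'F',s['ft_force'].round(1),'q6',s['qpos'][5].round(2))
    tw=0
    if yaw is not None: tw=-((yaw-h+90)%180-90)
    Rt=R@Ro.from_rotvec([0,np.radians(tw),0]).as_matrix()
    D=np.array([x,y,zg])-gp
    print('in present axes',(R.T@D).round(4),'twist',round(tw,2),'| after twist',(Rt.T@D).round(4))
E
python3 - <<'E'
from h import *
go(.6275,.246,.2,-15.6)
E
```

```text
t 8.8 grasp pt [0.5773 0.1582 0.26  ] heading x -17.28 y axis [ 0.053 -0.003 -0.999] grip 0.0852 F [ 1.7  0.1 -0.1] q6 -1.18
in present axes [0.0188 0.0623 0.098 ] twist -1.68 | after twist [0.0217 0.0623 0.0974]
```

step_arm(moves="0.005 0 0.035 -1.7 0.0854; 0.007 0 0.035 0 0.0854; 0 0 0.025 0 0.0854; 0 0.01 0.005 0 0.0854; 0 0 0 0 0.0854")

```text
t: 9.3
eef_pos: [0.6145, 0.2615, 0.3025]
eef_rot: [0.702, -0.7, 0.075, -0.11]
ft_force: [-0.5, -0.1, 0.6]
grip_width: 0.0857
```

```bash
python3 - <<'E'
from h import *
go(.6275,.246,.075,-15.6)
wshot('w6')
E
```

```text
t 9.3 grasp pt [0.6172 0.2613 0.2485] heading x -15.06 y axis [ 0.049 -0.003 -0.999] grip 0.0857 F [-0.5 -0.1  0.6] q6 -1.06
in present axes [ 0.0056  0.1739 -0.0139] twist 0.54 | after twist [ 0.0057  0.1739 -0.0138]
```

View pics/w6.png

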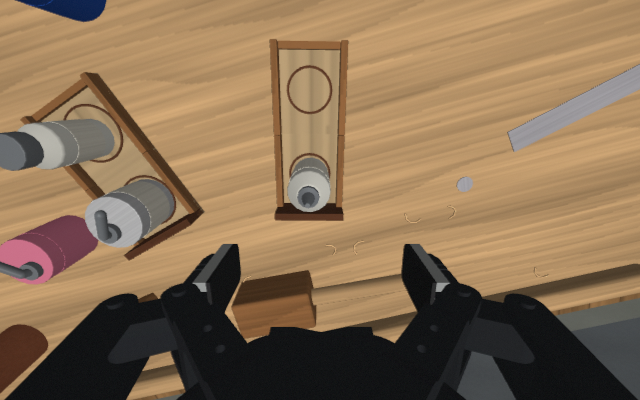

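```bash
python3 - <<'E'
from h import *
import cv2
c=cam('w6')
print('front ring',bp(c,[(309.5,89.5)],.006),'tip',bp(c,[(308,199)],.124),'neck',bp(c,[(308.5,190)],.085))
im=cv2.imread("pics/w6.png")
cv2.imwrite("pics/crop4.png",cv2.resize(im[70:260,10:350],None,fx=2.3,fy=2.3,interpolation=cv2.INTER_CUBIC))
E
```

```text
front ring [[0.52467953 0.27514843]] tip [[0.6220117  0.24945344]] neck [[0.62520559 0.24777439]]
```

View pics/crop4.png

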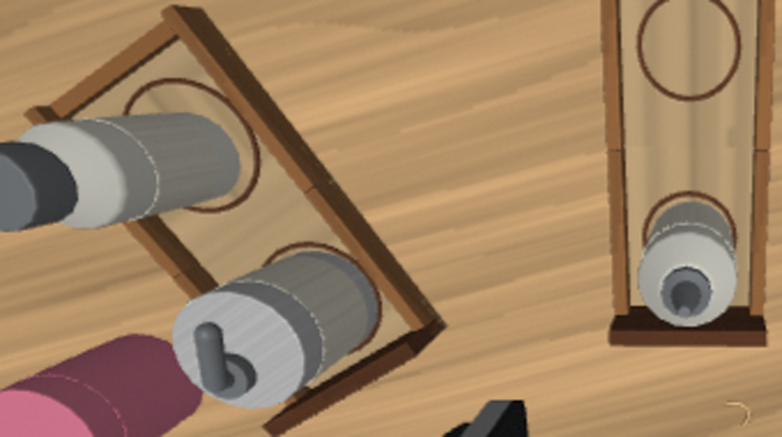

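```bash
python3 - <<'E'
from h import *
c=cam('w6');g=lambda p:np.array(p)/2.3+[9.7,69.7]
print('tip',bp(c,g([(685,311)]),.124),'shoulder circle',bp(c,g([(687,276)]),.082))
P=bp(c,g([(125,110),(175,78),(230,100),(259,158),(210,211),(250,190)]),.006)
s=least_squares(lambda p:(np.hypot(*(P-p[:2]).T)-.0365)*1000,[.5,.0]);print('wring',s.x,s.fun)
P=bp(c,g([(262,262),(310,242),(350,255),(375,285),(380,310),(368,335)]),.006)
s=least_squares(lambda p:(np.hypot(*(P-p[:2]).T)-.0365)*1000,[.6,.02]);print('wring back',s.x,s.fun)
print('tinO top',bp(c,g([(240,349)]),.081),'cap',bp(c,g([(15,186)]),.115))
print('tin sealed',bp(cam('w5'),[(319,186)],.084))
E
```

```text
tip [[0.62762584 0.24738215]] shoulder circle [[0.62573972 0.24740701]]
wring [ 0.50300667 -0.00653049] [-0.19853428 -0.53447237  0.39386525 -0.10371377 -0.04310221 -0.46686739]
wring back [0.60353464 0.0195387 ] [-0.12319816 -1.05457439  0.26217213  0.45179773  0.36289773 -1.33316872]
tinO top [[0.60438246 0.02501282]] cap [[0.51001445 0.00507791]]
tin sealed [[ 0.51382606 -0.2727771 ]]
```

step_arm(moves="0.006 0.03 -0.013 0.5 0.0854; 0 0.035 0 0 0.0854; 0 0.03 0 0 0.0854")

```text
t: 9.65
eef_pos: [0.6245, 0.243, 0.2134]
eef_rot: [0.703, -0.698, 0.075, -0.119]
ft_force: [0.4, -0.3, -0.5]
grip_width: 0.0851
```

```bash
python3 - <<'E'
from h import *
go(.627,.247,.072,-15.6)
E
```

```text
t 9.65 grasp pt [0.6278 0.2429 0.1595] heading x -15.78 y axis [ 0.063 -0.001 -0.998] grip 0.0851 F [ 0.4 -0.3 -0.5] q6 -1.08
in present axes [-0.0072  0.0873  0.0024] twist -0.18 | after twist [-0.0072  0.0873  0.0024]
```

step_arm(moves="0 0 0 0 0.0854; 0 0 0 0 0.0854; 0 0 0 0 0.0854; 0 0 0 0 0.0854; 0 0 0 0 0.0854")

```text
t: 10.15
eef_pos: [0.6239, 0.2382, 0.215]
eef_rot: [0.702, -0.698, 0.077, -0.12]
ft_force: [0.8, 0.5, 0.7]
grip_width: 0.0854
```

```bash
python3 - <<'E'
from h import *
go(.627,.247,.072,-15.6)
E
```

```text
t 10.15 grasp pt [0.6272 0.238  0.1611] heading x -16.06 y axis [ 0.06  -0.003 -0.998] grip 0.0854 F [0.8 0.5 0.7] q6 -1.08
in present axes [-0.0079  0.0889  0.0074] twist -0.46 | after twist [-0.0079  0.0889  0.0075]
```

step_arm(moves="0 -0.02 0 0 0.0854; 0 -0.02 0 0 0.0854; 0 -0.02 0 0 0.0854")

```text
t: 10.45
eef_pos: [0.6195, 0.2385, 0.2763]
eef_rot: [0.702, -0.698, 0.078, -0.119]
ft_force: [0.2, 0.3, -0.2]
grip_width: 0.0854
```

```bash
python3 - <<'E'
from h import *
go(.627,.247,.072,-15.6)
E
```

```text
t 10.45 grasp pt [0.6226 0.2383 0.2224] heading x -16.03 y axis [ 0.058 -0.004 -0.998] grip 0.0854 F [ 0.2  0.3 -0.2] q6 -1.08
in present axes [-0.0068  0.1504  0.0077] twist -0.43 | after twist [-0.0067  0.1504  0.0078]
```

step_arm(moves="-0.007 0.045 0.008 -0.4 0.0854; 0 0.045 0 0 0.0854; 0 0.04 0 0 0.0854")

```text
t: 10.75
eef_pos: [0.632, 0.251, 0.1617]
eef_rot: [0.706, -0.694, 0.064, -0.127]
ft_force: [-0.0, -0.2, 0.2]
grip_width: 0.0856
```

```bash
python3 - <<'E'
from h import *
go(.627,.247,.072,-15.6)
E
```

```text
t 10.75 grasp pt [0.6369 0.2512 0.1079] heading x -15.6 y axis [ 0.091  0.004 -0.996] grip 0.0856 F [-0.  -0.2  0.2] q6 -1.07
in present axes [-0.0115  0.0348 -0.0077] twist 0.0 | after twist [-0.0115  0.0348 -0.0077]
```

step_arm(moves="0 -0.05 0 0 0.0854; 0 -0.05 0 0 0.0854")

```text
t: 10.95
eef_pos: [0.6179, 0.2495, 0.235]
eef_rot: [0.701, -0.7, 0.078, -0.112]
ft_force: [1.1, 0.2, 1.3]
grip_width: 0.0851
```

```bash
python3 - <<'E'
from h import *
go(.627,.247,.072,-15.6)
from cell import ctrl
s=ctrl.read_state();print(s['qpos'],s['qd'],s['joint_efforts'])
for i in range(3):
  s=ctrl.read_state();q=s['eef_rot'];print(s['eef_pos'],Ro.from_quat([q[1],q[2],q[3],q[0]]).as_matrix()[:,1]);ctrl.get_image('top')
E
```

```text
t 10.95 grasp pt [0.6205 0.2492 0.1811] heading x -15.51 y axis [ 0.048 -0.006 -0.999] grip 0.0851 F [1.1 0.2 1.3] q6 -1.07
in present axes [ 0.0017  0.1093 -0.0012] twist 0.09 | after twist [ 0.0017  0.1093 -0.0012]
[ 0.22375412  0.4925381   1.36020415 -0.01724992  1.24343014 -1.07138477] [ 0.00926071 -0.28828413 -0.43582789  0.00495683  0.98768344 -0.00764944] [-3.96505510e-02 -4.78442538e+01 -2.20470679e+01 -1.02735842e-01
 -1.15625694e+00  8.75392871e-03]
[0.61786608 0.2495202  0.23498815] [ 0.04793514 -0.00584224 -0.99883336]
[0.61938839 0.2500774  0.24327512] [ 0.05719005 -0.00369842 -0.99835646]
[0.6202325  0.25023353 0.24288153] [ 0.06186689 -0.00262888 -0.99808095]
```

step_arm(moves="0 -0.05 0 0 0.0854; 0 -0.05 0 0 0.0854; 0 0 0 0 0.0854")

```text
t: 11.4
eef_pos: [0.6124, 0.2503, 0.3392]
eef_rot: [0.702, -0.699, 0.075, -0.116]
ft_force: [0.7, 0.1, 0.3]
grip_width: 0.0857
```

```bash
cat >> h.py <<'E'
def settle(n=3):
    from cell import ctrl
    for _ in range(n): ctrl.get_image('top')
E
python3 - <<'E'
from h import *
go(.627,.247,.072,-15.6)
settle()
go(.627,.247,.072,-15.6)
E
```

```text
t 11.4 grasp pt [0.6155 0.2501 0.2852] heading x -15.48 y axis [ 0.058 -0.003 -0.998] grip 0.0857 F [0.7 0.1 0.3] q6 -1.07
in present axes [-2.000e-04  2.136e-01 -2.500e-03] twist 0.12 | after twist [-2.000e-04  2.136e-01 -2.500e-03]
t 11.55 grasp pt [0.6127 0.2492 0.277 ] heading x -15.48 y axis [ 0.045 -0.006 -0.999] grip 0.0855 F [-0.2  0.6 -0.4] q6 -1.07
in present axes [0.005  0.2054 0.0004] twist 0.12 | after twist [0.005  0.2054 0.0005]
```

step_arm(moves="0.004 0.05 0 0 0.0854")

```text
t: 11.65
eef_pos: [0.6187, 0.2492, 0.2873]
eef_rot: [0.702, -0.699, 0.074, -0.116]
ft_force: [1.7, 0.3, 0.0]
grip_width: 0.0856
```

```bash
python3 -c "
from h import *
settle(4)"
```

step_arm(moves="0 0.05 0 0 0.0854")

```text
t: 11.95
eef_pos: [0.6213, 0.2487, 0.2399]
eef_rot: [0.702, -0.699, 0.076, -0.115]
ft_force: [2.2, -0.0, 0.7]
grip_width: 0.0855
```

```bash
python3 -c "
from h import *
settle(4);go(.627,.247,.072,-15.6)"
```

```text
t 12.15 grasp pt [0.619  0.2471 0.1781] heading x -15.48 y axis [ 0.038 -0.008 -0.999] grip 0.085 F [0.5 0.4 0.4] q6 -1.07
in present axes [0.0037 0.1063 0.0018] twist 0.12 | after twist [0.0037 0.1063 0.0018]
```

Settling works, and the tilt is shrinking. I'll keep descending.

step_arm(moves="0.004 0.045 0.002 0 0.0854")

```text
t: 12.25
eef_pos: [0.6278, 0.2495, 0.1969]
eef_rot: [0.702, -0.699, 0.076, -0.114]
ft_force: [1.2, 1.0, 0.3]
grip_width: 0.0858
```

```bash
python3 -c "
from h import *
settle(4);go(.627,.247,.072,-15.6);wshot('w7')"
```

```text
t 12.45 grasp pt [0.6254 0.2478 0.135 ] heading x -15.48 y axis [ 0.038 -0.008 -0.999] grip 0.0856 F [-0.7 -0.3 -0.1] q6 -1.07
in present axes [-0.0007  0.063  -0.0005] twist 0.12 | after twist [-0.0007  0.063  -0.0005]
```

View pics/w7.png

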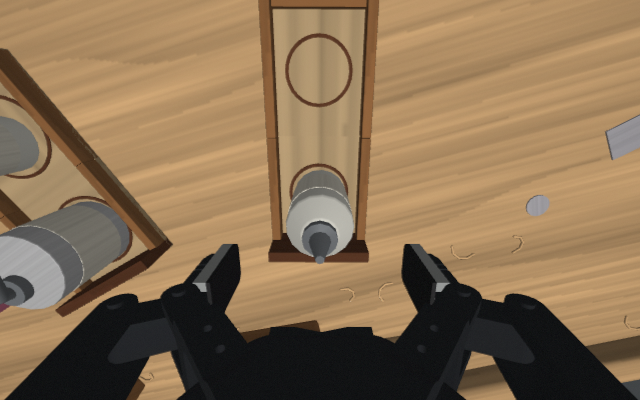

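The bottle is centred between the jaws (column 320), nozzle tip at (320,258) and front ring at (318.5,70). Next I'll descend and grip.

step_arm(moves="0.001 0.045 0 0 0.0854")

```text
t: 12.6
eef_pos: [0.632, 0.2493, 0.1547]
eef_rot: [0.702, -0.699, 0.075, -0.116]
ft_force: [1.4, -0.6, 0.6]
grip_width: 0.0854
```

```bash
python3 -c "
from h import *
c=cam('w7');print(bp(c,[(320,258)],.124),'ring',bp(c,[(318.5,70)],.006))
settle(4);go(.627,.247,.072,-15.6)"
```

```text
[[0.62697445 0.24739773]] ring [[0.52410974 0.27483643]]
t 12.8 grasp pt [0.629  0.2474 0.0926] heading x -15.48 y axis [ 0.041 -0.008 -0.999] grip 0.0855 F [1.6 1.1 0.5] q6 -1.07
in present axes [-0.0026  0.0205 -0.001 ] twist 0.12 | after twist [-0.0026  0.0205 -0.001 ]
```

step_arm(moves="0 0.019 0 0 0.0854")

```text
t: 12.9
eef_pos: [0.6303, 0.2485, 0.1331]
eef_rot: [0.701, -0.7, 0.078, -0.113]
ft_force: [1.6, -0.8, 0.6]
grip_width: 0.0859
```

```bash
python3 -c "
from h import *
settle(4);go(.627,.247,.072,-15.6)"
```

```text
t 13.1 grasp pt [0.6304 0.2475 0.0756] heading x -15.48 y axis [ 0.042 -0.007 -0.999] grip 0.0856 F [ 0.5  0.5 -0.2] q6 -1.07
in present axes [-0.0033  0.0034 -0.0014] twist 0.12 | after twist [-0.0033  0.0034 -0.0014]
```

step_arm(moves="-0.003 0 0 0 0.04", force=30)

```text
t: 13.2
eef_pos: [0.626, 0.2487, 0.1312]
eef_rot: [-0.7, 0.701, -0.079, 0.111]
ft_force: [0.4, 0.2, 0.6]
grip_width: 0.0732
```

```bash
python3 -c "
from h import *
settle(6);go(.5245,.2745,.11,-15.6)"
```

```text
t 13.5 grasp pt [0.628  0.2483 0.0768] heading x -15.47 y axis [ 0.044 -0.007 -0.999] grip 0.047 F [-1.4 -1.2  6. ] q6 -1.07
in present axes [-0.1052 -0.0379 -0.0022] twist 0.13 | after twist [-0.1052 -0.0379 -0.0024]
```

step_arm(moves="0 -0.03 0 0 0.04")

```text
t: 13.6
eef_pos: [0.6217, 0.2481, 0.1564]
eef_rot: [-0.699, 0.702, -0.083, 0.108]
ft_force: [0.3, -0.4, -1.9]
grip_width: 0.0467
```

```bash
python3 -c "
from h import *
settle(4);go(.5253,.2748,.11,-15.6)"
```

```text
t 13.8 grasp pt [0.627  0.2486 0.1071] heading x -15.48 y axis [ 0.045 -0.007 -0.999] grip 0.0467 F [ 0.2 -0.  -1.6] q6 -1.07
in present axes [-0.1048 -0.0077 -0.0018] twist 0.12 | after twist [-0.1048 -0.0077 -0.002 ]
```

step_arm(moves="-0.05 0.001 -0.001 0 0.04")

```text
t: 13.9
eef_pos: [0.5809, 0.2597, 0.1571]
eef_rot: [0.7, -0.7, 0.078, -0.115]
ft_force: [0.0, 0.7, -2.1]
grip_width: 0.0467
```

```bash
python3 -c "
from h import *
settle(4);go(.5253,.2748,.11,-15.6)"
```

```text
t 14.1 grasp pt [0.576  0.261  0.1017] heading x -15.39 y axis [ 0.041 -0.008 -0.999] grip 0.0463 F [ 1.4  0.9 -2. ] q6 -1.03
in present axes [-0.0521 -0.0104 -0.0001] twist 0.21 | after twist [-0.0521 -0.0104 -0.0003]
```

step_arm(moves="-0.05 0 0 0 0.04")

```text
t: 14.2
eef_pos: [0.5338, 0.2731, 0.1543]
eef_rot: [-0.7, 0.7, -0.078, 0.113]
ft_force: [-0.6, 1.1, -1.8]
grip_width: 0.0467
```

```bash
python3 -c "
from h import *
settle(4);go(.5253,.2748,.0768,-15.6)"
```

```text
t 14.4 grasp pt [0.5297 0.2739 0.0993] heading x -15.33 y axis [ 0.04  -0.008 -0.999] grip 0.0468 F [-0.   0.4 -0.8] q6 -0.99
in present axes [-0.0054  0.0223 -0.0003] twist 0.27 | after twist [-0.0054  0.0223 -0.0004]
```

step_arm(moves="-0.005 0.018 0 0 0.04")

```text
t: 14.5
eef_pos: [0.5273, 0.2761, 0.1377]
eef_rot: [0.701, -0.7, 0.077, -0.112]
ft_force: [0.3, -0.5, -2.1]
grip_width: 0.047
```

```bash
python3 -c "
from h import *
settle(4);go(.5253,.2748,.0768,-15.6);wshot('w8')"
```

```text
t 14.7 grasp pt [0.5265 0.2748 0.0809] heading x -15.36 y axis [ 0.04  -0.008 -0.999] grip 0.0469 F [-0.8 -1.  -1.5] q6 -0.98
in present axes [-0.0014  0.0041 -0.0003] twist 0.24 | after twist [-0.0014  0.0041 -0.0003]
```

View pics/w8.png

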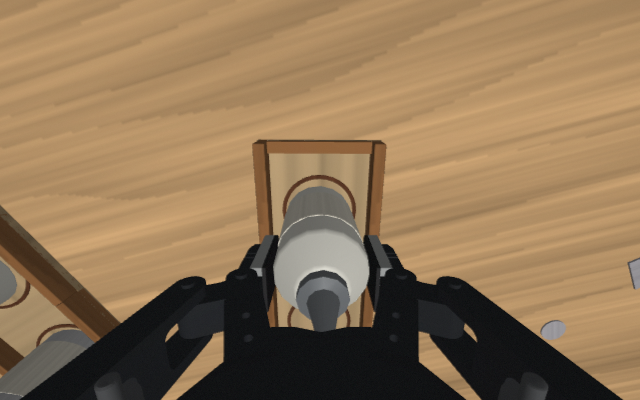

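The bottle base is centred in the front ring, ring at (319,198). I'll touch down.

step_arm(moves="-0.001 0.005 0 0 0.04")

```text
t: 14.85
eef_pos: [0.5256, 0.2757, 0.1316]
eef_rot: [-0.7, 0.701, -0.079, 0.11]
ft_force: [-0.6, -0.3, -2.5]
grip_width: 0.0469
```

```bash
python3 -c "
from h import *
settle(4);go(.5253,.2748,.0768,-15.6)"
```

```text
t 15.05 grasp pt [0.527  0.2753 0.077 ] heading x -15.38 y axis [ 0.043 -0.007 -0.999] grip 0.0472 F [1.2 1.  0.8] q6 -0.98
in present axes [-0.0015  0.0002 -0.0009] twist 0.22 | after twist [-0.0015  0.0002 -0.0009]
```

Load is off (Fz from −1.8 to +0.8), so it's in contact. Releasing and rising.

step_arm(moves="0 0 0 0 0.0854")

```text
t: 15.15
eef_pos: [0.5248, 0.2756, 0.1312]
eef_rot: [-0.7, 0.701, -0.079, 0.11]
ft_force: [0.3, -0.4, -0.3]
grip_width: 0.06
```

```bash
python3 -c "
from h import *
settle(5);go(.507,-.004,.26,14.9)"
```

```text
t 15.4 grasp pt [0.5269 0.2753 0.0771] heading x -15.37 y axis [ 0.042 -0.007 -0.999] grip 0.0853 F [ 0.4 -0.1  0.1] q6 -0.98
in present axes [ 0.0626 -0.1815 -0.2738] twist -30.27 | after twist [-0.0839 -0.1815 -0.268 ]
```

step_arm(moves="0 -0.03 0 0 0.0854; 0 -0.05 0 0 0.0854; 0 -0.05 0 0 0.0854; 0 -0.05 0 0 0.0854; 0 0 0 0 0.0854")

```text
t: 15.9
eef_pos: [0.5156, 0.2767, 0.3145]
eef_rot: [-0.699, 0.702, -0.082, 0.107]
ft_force: [0.8, -1.0, -0.6]
grip_width: 0.0852
```

```bash
python3 -c "
from h import *
settle(4);go(.507,-.004,.26,14.9);wshot('w9')"
```

```text
t 16.1 grasp pt [0.5135 0.2747 0.251 ] heading x -15.37 y axis [ 0.02  -0.015 -1.   ] grip 0.0853 F [-1.  -1.1 -0.3] q6 -0.99
in present axes [ 0.0677 -0.0051 -0.2705] twist -30.27 | after twist [-0.0778 -0.0051 -0.2678]
```

View pics/w9.png

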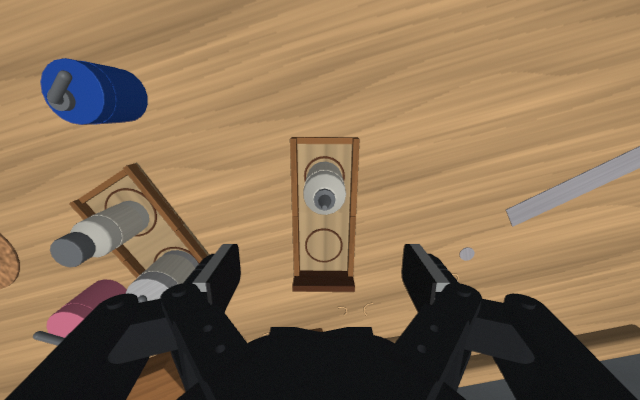

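The opened bottle stands upright at the front, nozzle at (325,204); the back ring is free at (324,245).

```bash
python3 -c "
from h import *
c=cam('w9');print('tip',bp(c,[(325,206)],.124),'back ring',bp(c,[(324,245)],.006),'wfront ring, approx',bp(c,[(131,212)],.006),'cap',bp(c,[(68,252)],.115))"
```

```text
tip [[0.52650428 0.27473633]] back ring [[0.62594976 0.24713006]] wfront ring, approx [[ 0.50289703 -0.00584081]] cap [[ 0.50788383 -0.00219531]]
```

step_arm(moves="0 0 -0.04 -7.6 0.0854; 0 0 -0.04 -7.6 0.0854; 0 0 -0.04 -7.6 0.0854; -0.03 0 -0.04 -7.5 0.0854; -0.03 0 -0.03 0 0.0854")

```text
t: 16.65
eef_pos: [0.45, 0.0758, 0.2958]
eef_rot: [-0.694, 0.705, 0.101, -0.101]
ft_force: [0.3, -0.3, -0.1]
grip_width: 0.0855
```

```bash
python3 -c "
from h import *
settle(4);go(.507,-.004,.2,14.9)"
```

```text
t 16.85 grasp pt [0.4513 0.0759 0.2428] heading x 16.07 y axis [ 0.004 -0.015 -1.   ] grip 0.0852 F [ 0.1  0.2 -0.5] q6 -1.91
in present axes [ 0.0314  0.0442 -0.0915] twist 1.17 | after twist [ 0.0333  0.0442 -0.0909]
```

step_arm(moves="0.017 0 -0.045 1.2 0.0854; 0.017 0 -0.045 0 0.0854")

```text
t: 17.05
eef_pos: [0.5072, 0.0037, 0.297]
eef_rot: [-0.697, 0.705, 0.094, -0.094]
ft_force: [0.3, 0.3, 1.3]
grip_width: 0.0852
```

```bash
python3 -c "
from h import *
settle(4);go(.507,-.004,.066,14.9);wshot('w10')"
```

```text
t 17.25 grasp pt [0.5068 0.0027 0.2422] heading x 15.09 y axis [-0.001 -0.011 -1.   ] grip 0.0854 F [-0.3  0.4 -0.8] q6 -2.04
in present axes [-0.0009  0.1762 -0.0048] twist 0.19 | after twist [-0.0009  0.1762 -0.0048]
```

View pics/w10.png

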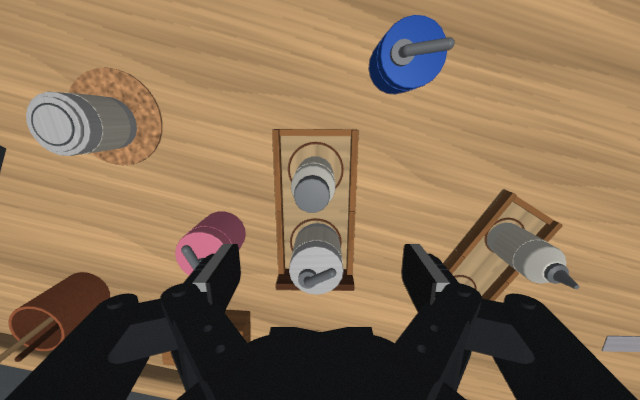

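```bash
python3 -c "
from h import *
c=cam('w10');print('cap',bp(c,[(312,194.5)],.115),'ring',bp(c,[(315.5,169)],.006),'tinO',bp(c,[(316,271)],.081))
P=bp(c,[(288.5,167),(343,169),(316,142.5),(297,148),(334,149)],.006)
s=least_squares(lambda p:(np.hypot(*(P-p[:2]).T)-.0365)*1000,[.5,.0]);print('wring',s.x,s.fun)
print('lane head',bp(c,[(276,130),(357,130),(281,237),(352,237)],.021))
"
```

```text
cap [[ 0.5071173  -0.00596235]] ring [[ 0.50269086 -0.00676056]] tinO [[0.60544808 0.02301312]]
wring [ 0.50394874 -0.00642468] [-0.61732683 -0.11742822 -0.67487245  0.86441435  0.10716298]
lane head [[ 0.46598145 -0.06587017]
 [ 0.44029076  0.02948078]
 [ 0.60299569 -0.02862244]
 [ 0.57746706  0.0647446 ]]
```

step_arm(moves="0 0.05 -0.0055 0 0.0854")

```text
t: 17.4
eef_pos: [0.511, -0.0006, 0.2525]
eef_rot: [-0.696, 0.706, 0.098, -0.09]
ft_force: [2.5, -0.0, -1.2]
grip_width: 0.0856
```

```bash
python3 -c "
from h import *
settle(4);go(.507,-.005,.066,15)"
```

```text
t 17.6 grasp pt [ 0.5064 -0.0009  0.1934] heading x 15.24 y axis [-0.004 -0.01  -1.   ] grip 0.0855 F [0.4 0.2 0.2] q6 -2.05
in present axes [ 0.0003  0.1274 -0.0031] twist 0.24 | after twist [ 0.0003  0.1274 -0.0031]
```

step_arm(moves="0 0.05 0 0 0.0854")

```text
t: 17.7
eef_pos: [0.5117, -0.0009, 0.2047]
eef_rot: [-0.696, 0.706, 0.098, -0.09]
ft_force: [1.6, -0.3, -0.6]
grip_width: 0.0855
```

```bash
python3 -c "
from h import *
settle(4);go(.507,-.005,.066,15);wshot('w11')"
```

```text
t 17.9 grasp pt [ 0.5065 -0.0008  0.1452] heading x 15.28 y axis [-0.004 -0.01  -1.   ] grip 0.0853 F [-0.6 -0.1  1.5] q6 -2.05
in present axes [-0.0002  0.0792 -0.0035] twist 0.28 | after twist [-0.0001  0.0792 -0.0035]
```

View pics/w11.png

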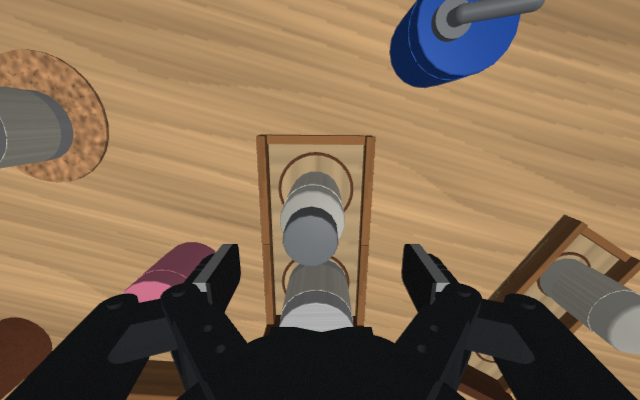

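```bash
python3 -c "
from h import *
c=cam('w11');print('cap',bp(c,[(310.5,237)],.115))"
```

```text
cap [[ 0.50572296 -0.00670887]]
```

step_arm(moves="0 0.045 -0.004 0 0.0854")

```text
t: 18.05
eef_pos: [0.5141, -0.0055, 0.1622]
eef_rot: [-0.695, 0.706, 0.099, -0.09]
ft_force: [1.6, -0.8, -0.6]
grip_width: 0.0849
```

```bash
python3 -c "
from h import *
settle(4);go(.507,-.005,.068,15)"
```

```text
t 18.25 grasp pt [ 0.5089 -0.0054  0.1027] heading x 15.26 y axis [-0.001 -0.01  -1.   ] grip 0.0856 F [-0.3 -0.1  0.9] q6 -2.05
in present axes [-0.0016  0.0347  0.0013] twist 0.26 | after twist [-0.0016  0.0347  0.0012]
```

step_arm(moves="-0.002 0.034 0 0 0.0854")

```text
t: 18.35
eef_pos: [0.5116, -0.0065, 0.1283]
eef_rot: [-0.696, 0.706, 0.097, -0.091]
ft_force: [1.5, -0.5, -0.9]
grip_width: 0.0853
```

```bash
python3 -c "
from h import *
settle(4);go(.5065,-.0055,.068,15)"
```

```text
t 18.55 grasp pt [ 0.5076 -0.0064  0.0703] heading x 15.27 y axis [ 0.   -0.01 -1.  ] grip 0.0855 F [ 0.4 -0.2 -0.6] q6 -2.06
in present axes [-0.0008  0.0023  0.0011] twist 0.27 | after twist [-0.0008  0.0023  0.0011]
```

step_arm(moves="-0.001 0 0 0 0.04")

```text
t: 18.65
eef_pos: [0.5076, -0.0061, 0.1262]
eef_rot: [-0.697, 0.705, 0.094, -0.094]
ft_force: [0.5, -0.1, 0.3]
grip_width: 0.073
```

```bash
python3 -c "
from h import *
settle(6);go(.5065,-.0055,.066,15)"
```

```text
t 18.95 grasp pt [ 0.5076 -0.0068  0.0718] heading x 15.27 y axis [ 0.003 -0.011 -1.   ] grip 0.047 F [-0.6  0.1  8.1] q6 -2.06
in present axes [-0.0007  0.0058  0.0015] twist 0.27 | after twist [-0.0007  0.0058  0.0015]
```

step_arm(moves="0 -0.03 0 0 0.04; 0 -0.05 0 0 0.04; 0 -0.05 0 0 0.04")

```text
t: 19.25
eef_pos: [0.5031, -0.004, 0.2532]
eef_rot: [-0.699, 0.703, 0.089, -0.099]
ft_force: [1.4, 0.4, -1.0]
grip_width: 0.047
```

```bash
python3 -c "
from h import *
settle(4);go(.6265,.2465,.2,-15.5)"
```

```text
t 19.45 grasp pt [ 0.504  -0.0047  0.1996] heading x 15.25 y axis [-0.008 -0.008 -1.   ] grip 0.0471 F [ 0.1  0.3 -2.3] q6 -2.06
in present axes [ 0.1842 -0.0034  0.2102] twist 30.75 | after twist [ 0.0509 -0.0034  0.2748]
```

step_arm(moves="0.02 0 0.04 7.7 0.04; 0.02 0 0.04 7.7 0.04; 0.015 0 0.04 7.7 0.04; 0.01 0 0.04 7.6 0.04; 0 0 0.04 0 0.04")

```text
t: 19.95
eef_pos: [0.5674, 0.1978, 0.2414]
eef_rot: [-0.694, 0.704, -0.113, 0.097]
ft_force: [0.2, -0.1, -0.7]
grip_width: 0.0468
```

```bash
python3 -c "
from h import *
settle(4);go(.6265,.2465,.2,-15.5)"
```

```text
t 20.15 grasp pt [0.5652 0.1964 0.1873] heading x -16.75 y axis [-0.025 -0.012 -1.   ] grip 0.047 F [-0.6 -1.5 -1.6] q6 -1.12
in present axes [ 0.044  -0.0149  0.0653] twist -1.25 | after twist [ 0.0454 -0.0149  0.0644]
```

step_arm(moves="0.02 -0.008 0.033 -1.2 0.04; 0.025 0 0.033 0 0.04")

```text
t: 20.35
eef_pos: [0.624, 0.2439, 0.2439]
eef_rot: [-0.693, 0.708, -0.108, 0.084]
ft_force: [1.1, -0.3, -0.3]
grip_width: 0.0469
```

```bash
python3 -c "
from h import *
settle(4);go(.6265,.2465,.0718,-15.5);wshot('w12')"
```

```text
t 20.55 grasp pt [0.6215 0.2426 0.1877] heading x -15.69 y axis [-0.039 -0.017 -0.999] grip 0.0469 F [-0.5 -0.8 -1.1] q6 -1.09
in present axes [0.0076 0.1156 0.0082] twist -0.19 | after twist [0.0077 0.1156 0.0082]
```

View pics/w12.png

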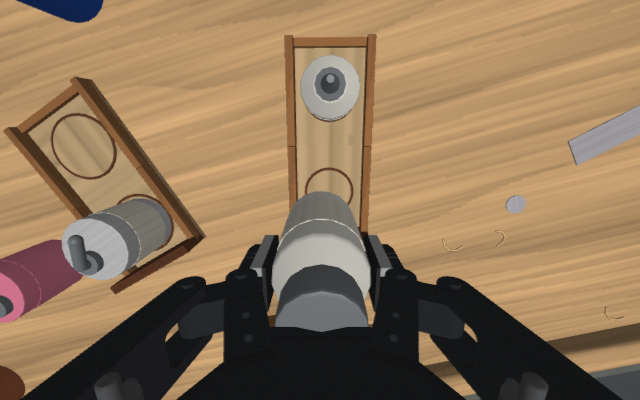

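step_arm(moves="0.008 0.035 0.008 0 0.04; 0 0.04 0 0 0.04; 0 0 0 0 0.04")

```text
t: 20.9
eef_pos: [0.6289, 0.2435, 0.1685]
eef_rot: [-0.692, 0.708, -0.109, 0.086]
ft_force: [-1.4, -1.2, -1.8]
grip_width: 0.047
```

```bash
python3 -c "
from h import *
settle(4);go(.6265,.2465,.0718,-15.5)"
```

```text
t 21.1 grasp pt [0.6325 0.2445 0.1225] heading x -15.85 y axis [-0.022 -0.014 -1.   ] grip 0.0473 F [ 0.9 -0.1 -0.3] q6 -1.08
in present axes [-0.0054  0.0507  0.0012] twist -0.35 | after twist [-0.0054  0.0507  0.0013]
```

step_arm(moves="-0.005 0.02 0.001 0 0.04; 0 0.015 0 0 0.04; 0 0 0 0 0.04")

```text
t: 21.4
eef_pos: [0.6316, 0.2473, 0.1485]
eef_rot: [-0.696, 0.705, -0.1, 0.095]
ft_force: [0.0, -0.4, -2.1]
grip_width: 0.0469
```

```bash
python3 -c "
from h import *
settle(4);go(.6265,.2465,.0718,-15.5);wshot('w13')"
```

```text
t 21.6 grasp pt [0.6322 0.2471 0.096 ] heading x -15.87 y axis [-0.007 -0.011 -1.   ] grip 0.0467 F [ 0.3  0.2 -1.9] q6 -1.08
in present axes [-0.0052  0.0243 -0.0018] twist -0.37 | after twist [-0.0052  0.0243 -0.0018]
```

View pics/w13.png

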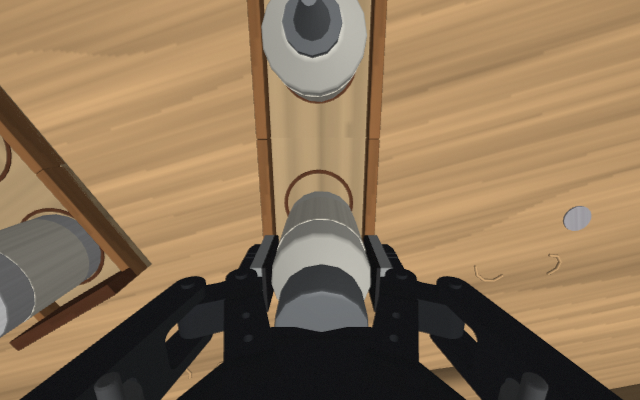

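Tilt is nearly gone, and the bottle sits above the back ring (319,195), slightly too far in +x. I'll correct and lower.

step_arm(moves="-0.006 0.018 -0.001 0 0.04")

```text
t: 21.75
eef_pos: [0.6289, 0.2484, 0.1351]
eef_rot: [-0.697, 0.703, -0.097, 0.098]
ft_force: [0.4, -0.2, -1.0]
grip_width: 0.047
```

```bash
python3 -c "
from h import *
settle(4);go(.6265,.2465,.0718,-15.5)"
```

```text
t 21.95 grasp pt [0.6258 0.2475 0.078 ] heading x -15.87 y axis [-0.008 -0.011 -1.   ] grip 0.0469 F [ 0.2 -0.1 -0.9] q6 -1.07
in present axes [ 0.001   0.0062 -0.0007] twist -0.37 | after twist [ 0.001   0.0062 -0.0007]
```

step_arm(moves="0.001 0.006 0 0 0.04")

```text
t: 22.05
eef_pos: [0.6283, 0.248, 0.1275]
eef_rot: [-0.697, 0.704, -0.099, 0.096]
ft_force: [-0.5, -0.6, -0.1]
grip_width: 0.0469
```

```bash
python3 -c "
from h import *
settle(4);go(.6265,.2465,.0718,-15.5)"
```

```text
t 22.25 grasp pt [0.627  0.2471 0.0722] heading x -15.87 y axis [-0.007 -0.011 -1.   ] grip 0.0468 F [ 0.5 -0.6 -1.3] q6 -1.07
in present axes [-0.0003  0.0004 -0.0007] twist -0.37 | after twist [-0.0003  0.0004 -0.0007]
```

step_arm(moves="0 0.002 0 0 0.04")

```text
t: 22.35
eef_pos: [0.6278, 0.2476, 0.1258]
eef_rot: [-0.696, 0.704, -0.099, 0.096]
ft_force: [-4.5, -2.5, 15.8]
grip_width: 0.0469
```

```bash
python3 -c "
from h import *
settle(3);go(.6265,.2465,.0718,-15.5)"
```

```text
t 22.5 grasp pt [0.6273 0.2471 0.0719] heading x -15.87 y axis [-0.006 -0.011 -1.   ] grip 0.0471 F [-3.5 -0.8  8. ] q6 -1.07
in present axes [-0.0006  0.0001 -0.0008] twist -0.37 | after twist [-0.0006  0.0001 -0.0008]
```

It's in contact, so I'll release and rise.

step_arm(moves="0 0 0 0 0.0854")

```text
t: 22.6
eef_pos: [0.6279, 0.2476, 0.1266]
eef_rot: [-0.696, 0.704, -0.099, 0.096]
ft_force: [-0.1, 0.4, -0.7]
grip_width: 0.0599
```

```bash
python3 -c "
from h import *
settle(5)"
```

step_arm(moves="0 -0.03 0 0 0.0854; 0 -0.05 0 0 0.0854; 0 -0.05 0 0 0.0854")

```text
t: 23.15
eef_pos: [0.6245, 0.248, 0.248]
eef_rot: [-0.694, 0.707, -0.106, 0.089]
ft_force: [1.6, -0.3, 0.0]
grip_width: 0.0856
```

```bash
python3 -c "
from h import *
settle(4);go(.605,.023,.23,15);wshot('w14')"
```

```text
t 23.35 grasp pt [0.6248 0.2476 0.1957] heading x -15.88 y axis [-0.02  -0.014 -1.   ] grip 0.085 F [ 0.1  0.1 -1.3] q6 -1.08
in present axes [ 0.0419 -0.0308 -0.222 ] twist -30.88 | after twist [-0.078  -0.0308 -0.2121]
```

View pics/w14.png

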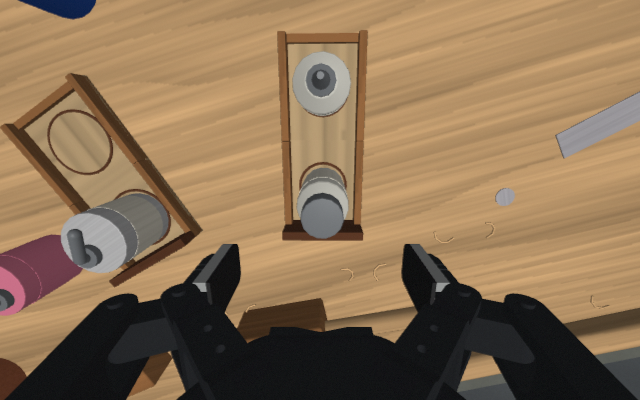

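Both bottles stand upright in the narrow lane, nozzle at (320,76) and cap at (322,215). On to the opened tin.

```bash
python3 -c "
from h import *
c=cam('w14');print('cap',bp(c,[(322,216)],.115),'tip',bp(c,[(320.5,75)],.124),'wfront ring',bp(c,[(80.5,142.5)],.006))"
```

```text
cap [[0.6260265  0.24721276]] tip [[0.52809757 0.27408008]] wfront ring [[ 0.50337621 -0.00604588]]
```

step_arm(moves="0 -0.02 -0.04 -7.7 0.0854; 0 -0.01 -0.04 -7.7 0.0854; -0.02 0 -0.04 -7.7 0.0854; -0.02 0 -0.035 -7.7 0.0854; -0.02 0 -0.02 0 0.0854")

```text
t: 23.9
eef_pos: [0.5552, 0.0662, 0.2698]
eef_rot: [-0.696, 0.703, 0.086, -0.118]
ft_force: [0.3, -0.6, -0.2]
grip_width: 0.0852
```

```bash
python3 -c "
from h import *
settle(4);go(.605,.023,.2,15)"
```

```text
t 24.1 grasp pt [0.5539 0.0673 0.2166] heading x 16.29 y axis [-0.043 -0.014 -0.999] grip 0.0856 F [-0.1 -1.1 -0.1] q6 -1.92
in present axes [ 0.0373  0.015  -0.0568] twist 1.29 | after twist [ 0.0386  0.015  -0.056 ]
```

step_arm(moves="0.02 0 -0.028 1.3 0.0854; 0.019 0 -0.028 0 0.0854")

```text
t: 24.3
eef_pos: [0.608, 0.0288, 0.2674]
eef_rot: [-0.699, 0.703, 0.077, -0.111]
ft_force: [0.5, -0.7, 0.6]
grip_width: 0.0851
```

```bash
python3 -c "
from h import *
settle(4);go(.605,.023,.06,15);wshot('w15')"
```

```text
t 24.5 grasp pt [0.6048 0.0278 0.2127] heading x 15.16 y axis [-0.049 -0.012 -0.999] grip 0.0853 F [ 0.7 -0.2  0.1] q6 -1.96
in present axes [ 0.0065  0.1526 -0.005 ] twist 0.16 | after twist [ 0.0065  0.1526 -0.0049]
```

View pics/w15.png

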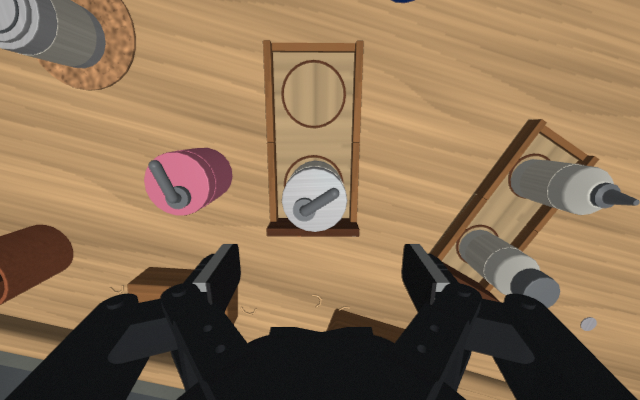

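```bash
python3 -c "
from h import *
c=cam('w15');print('tinO',bp(c,[(314,199)],.081),'front ring',bp(c,[(313.5,95)],.006),'side ring ref',bp(c,[(282,94),(345,94)],.006))"
```

```text
tinO [[0.6040464  0.02221028]] front ring [[ 0.50401533 -0.00642618]] side ring ref [[ 0.51237293 -0.04146852]
 [ 0.49356453  0.02808466]]
```

step_arm(moves="0.006 0.04 -0.005 0 0.0854; 0 0.04 0 0 0.0854; 0 0 0 0 0.0854")

```text
t: 24.85
eef_pos: [0.6097, 0.0289, 0.1865]
eef_rot: [-0.699, 0.702, 0.078, -0.111]
ft_force: [-0.8, -0.6, -0.4]
grip_width: 0.0856
```

```bash
python3 -c "
from h import *
settle(4);go(.605,.023,.06,15)"
```

```text
t 25.05 grasp pt [0.6125 0.027  0.1397] heading x 15.4 y axis [-0.032 -0.013 -0.999] grip 0.0852 F [0.6 0.8 0.2] q6 -1.96
in present axes [-0.0056  0.08   -0.0016] twist 0.4 | after twist [-0.0056  0.08   -0.0016]
```

step_arm(moves="-0.007 0.03 -0.002 0.4 0.0854; 0 0.025 0 0 0.0854")

```text
t: 25.25
eef_pos: [0.6114, 0.0232, 0.147]
eef_rot: [-0.696, 0.706, 0.087, -0.099]
ft_force: [-0.3, -0.2, -0.5]
grip_width: 0.0852
```

```bash
python3 -c "
from h import *
settle(4);go(.6045,.0225,.064,15)"
```

```text
t 25.45 grasp pt [0.6108 0.0225 0.0929] heading x 15.05 y axis [-0.016 -0.015 -1.   ] grip 0.0855 F [1.1 0.1 0.3] q6 -1.96
in present axes [-0.0055  0.029   0.0019] twist 0.05 | after twist [-0.0055  0.029   0.0019]
```

step_arm(moves="-0.006 0.028 0.001 0 0.0854")

```text
t: 25.55
eef_pos: [0.6097, 0.022, 0.1247]
eef_rot: [-0.695, 0.707, 0.09, -0.095]
ft_force: [1.1, -0.6, -0.7]
grip_width: 0.0853
```

```bash
python3 -c "
from h import *
settle(4);go(.6045,.0225,.064,15)"
```

```text
t 25.75 grasp pt [0.6049 0.0216 0.0664] heading x 15.05 y axis [-0.016 -0.015 -1.   ] grip 0.0856 F [ 0.5 -0.1 -0.1] q6 -1.96
in present axes [-0.0001  0.0024  0.001 ] twist 0.05 | after twist [-0.0001  0.0024  0.001 ]
```

step_arm(moves="0 0 0 0 0.056", force=40)

```text
t: 25.85
eef_pos: [0.6068, 0.0223, 0.1221]
eef_rot: [-0.696, 0.706, 0.087, -0.098]
ft_force: [0.0, 0.8, 0.3]
grip_width: 0.0727
```

```bash
python3 -c "
from h import *
settle(5);go(.504,-.0065,.1,15)"
```

```text
t 26.1 grasp pt [0.6063 0.0215 0.0686] heading x 15.04 y axis [-0.012 -0.015 -1.   ] grip 0.063 F [-0.2 -0.3  5. ] q6 -1.96
in present axes [-0.1066 -0.0298 -0.0009] twist 0.04 | after twist [-0.1066 -0.0298 -0.0009]
```

step_arm(moves="0 -0.03 0 0 0.056")

```text
t: 26.2
eef_pos: [0.6049, 0.0231, 0.1496]
eef_rot: [-0.697, 0.705, 0.085, -0.1]
ft_force: [-1.3, -1.0, -5.2]
grip_width: 0.0631
```

```bash
python3 -c "
from h import *
settle(4)"
```

step_arm(moves="-0.05 0 0 0 0.056")

```text
t: 26.5
eef_pos: [0.5638, 0.0098, 0.1528]
eef_rot: [-0.696, 0.706, 0.091, -0.095]
ft_force: [-0.9, -2.2, -3.1]
grip_width: 0.0629
```

```bash
python3 -c "
from h import *
settle(4);go(.5055,-.0062,.09,15)"
```

```text
t 26.7 grasp pt [0.5564 0.0091 0.0982] heading x 15.01 y axis [-0.015 -0.015 -1.   ] grip 0.0631 F [ 0.8  1.5 -3.5] q6 -2.0
in present axes [-0.0529  0.0091 -0.0015] twist 0.01 | after twist [-0.0529  0.0091 -0.0015]
```

step_arm(moves="-0.05 0.002 -0.001 0 0.056")

```text
t: 26.8
eef_pos: [0.5174, -0.0039, 0.1519]
eef_rot: [-0.696, 0.706, 0.09, -0.095]
ft_force: [-0.3, -1.9, -1.9]
grip_width: 0.063
```

```bash
python3 -c "
from h import *
settle(4);go(.5055,-.0062,.0686,15)"
```

```text
t 27.0 grasp pt [ 0.51   -0.0042  0.0967] heading x 14.97 y axis [-0.016 -0.014 -1.   ] grip 0.063 F [ 1.6 -1.  -3.7] q6 -2.04
in present axes [-0.0043  0.0281 -0.0005] twist -0.03 | after twist [-0.0043  0.0281 -0.0005]
```

step_arm(moves="-0.004 0.022 -0.001 0 0.056")

```text
t: 27.1
eef_pos: [0.5113, -0.0064, 0.1314]
eef_rot: [-0.696, 0.707, 0.089, -0.095]
ft_force: [1.4, 0.4, -2.8]
grip_width: 0.0629
```

```bash
python3 -c "
from h import *
settle(4);go(.5055,-.0062,.0686,15);wshot('w16')"
```

```text
t 27.3 grasp pt [ 0.5071 -0.0065  0.0748] heading x 14.98 y axis [-0.015 -0.014 -1.   ] grip 0.063 F [-0.3  0.7 -3.2] q6 -2.04
in present axes [-0.0013  0.0062  0.0007] twist -0.02 | after twist [-0.0013  0.0062  0.0007]
```

View pics/w16.png

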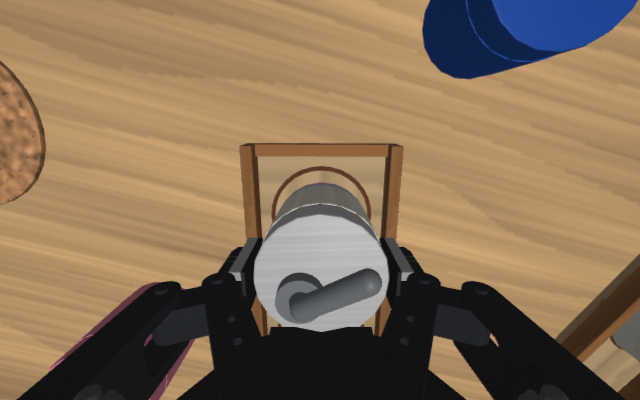

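```bash
python3 -c "
from h import *
c=cam('w16');a=bp(c,[(320,184)],.0125)[0];b=bp(c,[(320,167.5)],.006)[0]
u=np.array([np.cos(.262),np.sin(.262)]);print(a+.032*u,b+.0365*u)"
```

```text
[ 0.51044187 -0.00566567] [ 0.50463935 -0.00727869]
```

step_arm(moves="-0.003 0.007 0 0 0.056")

```text
t: 27.45
eef_pos: [0.5073, -0.0068, 0.1236]
eef_rot: [-0.696, 0.706, 0.088, -0.097]
ft_force: [0.0, 0.4, -4.0]
grip_width: 0.0629
```

```bash
python3 -c "
from h import *
settle(4);go(.5055,-.0062,.0686,15)"
```

```text
t 27.65 grasp pt [ 0.5065 -0.0078  0.0695] heading x 14.99 y axis [-0.01  -0.016 -1.   ] grip 0.0626 F [3.5 0.5 2.6] q6 -2.04
in present axes [-0.0005  0.0009  0.0018] twist -0.01 | after twist [-0.0005  0.0009  0.0018]
```

step_arm(moves="-0.004 0.001 0 0 0.056")

```text
t: 27.75
eef_pos: [0.5048, -0.008, 0.1236]
eef_rot: [-0.696, 0.706, 0.089, -0.095]
ft_force: [3.5, 2.2, 3.6]
grip_width: 0.0627
```

```bash
python3 -c "
from h import *
settle(3);go(.5035,-.0062,.0686,15)"
```

```text
t 27.9 grasp pt [ 0.504  -0.0091  0.0695] heading x 14.98 y axis [-0.006 -0.016 -1.   ] grip 0.063 F [5.2 1.4 5.7] q6 -2.05
in present axes [0.0003 0.0009 0.0029] twist -0.02 | after twist [0.0003 0.0009 0.0029]
```

step_arm(moves="0 0 0 0 0.0854")

```text
t: 28.0
eef_pos: [0.5034, -0.0082, 0.1233]
eef_rot: [-0.696, 0.706, 0.089, -0.096]
ft_force: [-0.8, 0.9, 1.1]
grip_width: 0.0756
```

```bash
python3 -c "
from h import *
settle(5);go(.5137,-.2728,.2,15)"
```

```text
t 28.25 grasp pt [ 0.503 -0.009  0.069] heading x 14.98 y axis [-0.008 -0.016 -1.   ] grip 0.0854 F [-0.8 -0.9 -0.8] q6 -2.05
in present axes [-0.0594 -0.1269 -0.2593] twist -0.02 | after twist [-0.0596 -0.1269 -0.2593]
```

step_arm(moves="0 -0.03 0 0 0.0854; 0 -0.05 0 0 0.0854; 0 -0.05 0 0 0.0854")

```text
t: 28.55
eef_pos: [0.4993, -0.0053, 0.2477]
eef_rot: [-0.699, 0.703, 0.081, -0.103]
ft_force: [1.6, 0.0, 0.3]
grip_width: 0.0853
```

```bash
python3 -c "
from h import *
settle(4);go(.5137,-.2728,.2,15);wshot('w17')"
```

```text
t 28.75 grasp pt [ 0.4994 -0.0062  0.1943] heading x 14.97 y axis [-0.024 -0.013 -1.   ] grip 0.0853 F [-0.3  0.2 -0.4] q6 -2.05
in present axes [-0.0552 -0.0027 -0.2612] twist -0.03 | after twist [-0.0554 -0.0027 -0.2612]
```

View pics/w17.png

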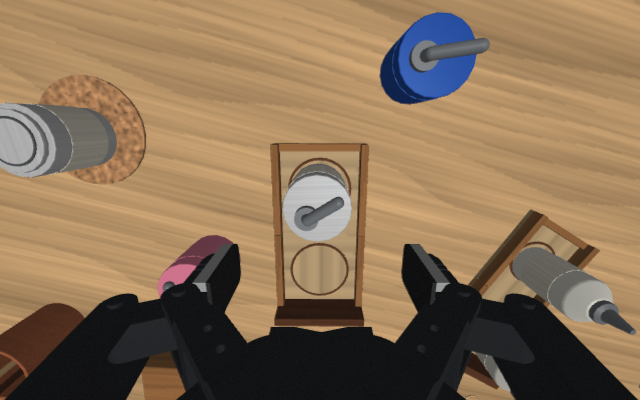

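```bash
python3 -c "
from h import *
c=cam('w17');print('tinO',bp(c,[(317,207)],.081),'back ring',bp(c,[(320,269)],.006),'front',bp(c,[(320,186)],.006))"
```

```text
tinO [[ 0.50340512 -0.00828073]] back ring [[0.60426686 0.02079997]] front [[ 0.50017561 -0.00690003]]
```

step_arm(moves="-0.01 -0.01 -0.045 0 0.0854; -0.012 -0.01 -0.045 0 0.0854; -0.012 0 -0.045 0 0.0854; -0.012 0 -0.045 0 0.0854; -0.012 0 -0.04 0 0.0854")

```text
t: 29.3
eef_pos: [0.4974, -0.2317, 0.2578]
eef_rot: [0.702, -0.698, -0.08, 0.112]
ft_force: [-0.5, 0.1, 1.0]
grip_width: 0.0851
```

```bash
python3 -c "
from h import *
settle(4);go(.5137,-.2728,.2,15);wshot('w18')"
```

```text
t 29.5 grasp pt [ 0.4948 -0.2304  0.2037] heading x 15.51 y axis [-0.047  0.001 -0.999] grip 0.0852 F [-0.5  0.5  0.8] q6 -2.46
in present axes [ 0.0071  0.0028 -0.046 ] twist 0.51 | after twist [ 0.0075  0.0028 -0.0459]
```

View pics/w18.png

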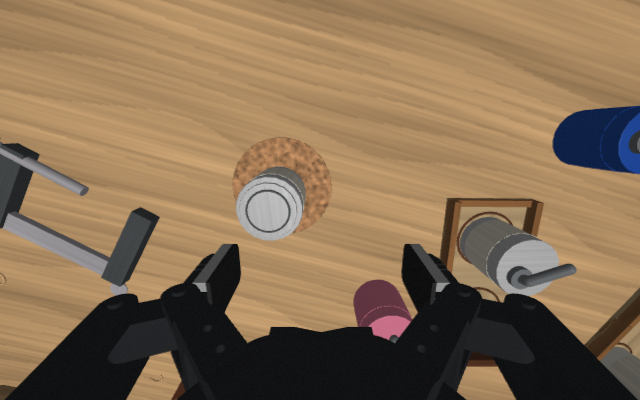

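The opened tin measures (.5034,−.0083), close to its mark. The sealed tin's lid is at (268,211).

```bash
python3 -c "
from h import *
c=cam('w18');a=bp(c,[(268,211)],.084)[0];print(a);go(a[0],a[1],.058,15)"
```

```text
[ 0.51361313 -0.27339227]
t 29.55 grasp pt [ 0.495  -0.2294  0.2042] heading x 15.61 y axis [-0.046  0.    -0.999] grip 0.0856 F [-0.2 -0.4 -0. ] q6 -2.46
in present axes [ 0.0126  0.1452 -0.0492] twist 0.61 | after twist [ 0.0131  0.1452 -0.0491]
```

step_arm(moves="0.01 0.01 -0.047 0.6 0.0854; 0 0.045 -0.003 0 0.0854; 0 0 0 0 0.0854")

```text
t: 29.85
eef_pos: [0.5189, -0.27, 0.2]
eef_rot: [0.704, -0.697, -0.078, 0.111]
ft_force: [-0.4, 0.3, -0.2]
grip_width: 0.0856
```

```bash
python3 -c "
from h import *
settle(4);go(.5137,-.273,.06,15);wshot('w19')"
```

```text
t 30.05 grasp pt [ 0.5208 -0.2733  0.1544] heading x 15.35 y axis [-0.035 -0.007 -0.999] grip 0.0856 F [-0.1  0.  -0.4] q6 -2.48
in present axes [-0.0034  0.0946  0.002 ] twist 0.35 | after twist [-0.0034  0.0946  0.0019]
```

View pics/w19.png

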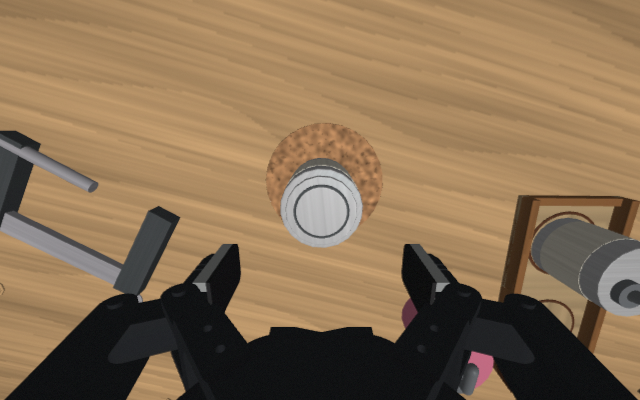

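step_arm(moves="-0.005 0.035 0 0.3 0.0854; 0 0.03 0 0 0.0854; 0 0 0 0 0.0854")

```text
t: 30.4
eef_pos: [0.5188, -0.2752, 0.15]
eef_rot: [-0.696, 0.705, 0.084, -0.102]
ft_force: [-0.3, -0.0, 0.7]
grip_width: 0.0853
```

```bash
python3 -c "
from h import *
c=cam('w19');print(bp(c,[(321,211)],.084))
settle(4);go(.5137,-.273,.06,15)"
```

```text
[[ 0.51340267 -0.27389968]]
t 30.6 grasp pt [ 0.52   -0.2781  0.0998] heading x 15.16 y axis [-0.018 -0.021 -1.   ] grip 0.0857 F [ 0.4 -0.1  1. ] q6 -2.48
in present axes [-0.0038  0.0398  0.0072] twist 0.16 | after twist [-0.0038  0.0398  0.0072]
```

step_arm(moves="-0.005 0.039 0.006 0 0.0854")

```text
t: 30.7
eef_pos: [0.5184, -0.2766, 0.1213]
eef_rot: [-0.69, 0.711, 0.09, -0.097]
ft_force: [1.3, -1.2, -0.3]
grip_width: 0.0855
```

```bash
python3 -c "
from h import *
settle(4);go(.5137,-.2735,.06,15)"
```

```text
t 30.9 grasp pt [ 0.513  -0.2745  0.0617] heading x 15.16 y axis [-0.018 -0.021 -1.   ] grip 0.0855 F [ 0.2 -0.1  0.1] q6 -2.48
in present axes [0.001  0.0017 0.0008] twist 0.16 | after twist [0.001  0.0017 0.0008]
```

step_arm(moves="0 0 0 0 0.056")

```text
t: 31.0
eef_pos: [0.5149, -0.274, 0.1175]
eef_rot: [-0.694, 0.708, 0.087, -0.1]
ft_force: [0.7, 0.0, 0.2]
grip_width: 0.0733
```

```bash
python3 -c "
from h import *
settle(5);go(.6045,.02,.2,15)"
```

```text
t 31.25 grasp pt [ 0.5142 -0.2753  0.064 ] heading x 15.15 y axis [-0.015 -0.023 -1.   ] grip 0.0628 F [ 0.4 -0.2  5.6] q6 -2.48
in present axes [ 0.1614 -0.144   0.2589] twist 0.15 | after twist [ 0.1608 -0.144   0.2593]
```

step_arm(moves="0 -0.03 0 0 0.056; 0 -0.05 0 0 0.056; 0 -0.05 0 0 0.056; 0 -0.02 0 0 0.056")

```text
t: 31.65
eef_pos: [0.5164, -0.2698, 0.2718]
eef_rot: [-0.696, 0.706, 0.085, -0.101]
ft_force: [0.8, -0.0, -1.8]
grip_width: 0.0631
```

```bash
python3 -c "
from h import *
settle(4);go(.6045,.02,.2,15)"
```

```text
t 31.85 grasp pt [ 0.5132 -0.2694  0.2115] heading x 15.14 y axis [-0.027 -0.013 -1.   ] grip 0.0629 F [-0.1  0.  -3.9] q6 -2.49
in present axes [0.1639 0.0053 0.2556] twist 0.14 | after twist [0.1633 0.0053 0.256 ]
```

step_arm(moves="0.025 0 0.04 0 0.056; 0.025 0 0.04 0 0.056; 0.025 0 0.04 0 0.056; 0.025 0 0.04 0 0.056; 0.025 0 0.04 0 0.056")

```text
t: 32.35
eef_pos: [0.5795, -0.0423, 0.2465]
eef_rot: [-0.701, 0.702, 0.071, -0.106]
ft_force: [0.7, -0.0, -3.0]
grip_width: 0.0632
```

```bash
python3 -c "
from h import *
settle(4);go(.6045,.02,.2,15)"
```

```text
t 32.55 grasp pt [ 0.5769 -0.0429  0.1929] heading x 14.61 y axis [-0.048 -0.007 -0.999] grip 0.0627 F [-0.1 -0.5 -3. ] q6 -2.08
in present axes [ 0.0421 -0.0089  0.054 ] twist -0.39 | after twist [ 0.0425 -0.0089  0.0537]
```

step_arm(moves="0.022 0 0.027 -0.4 0.056; 0.022 0 0.027 0 0.056")

```text
t: 32.75
eef_pos: [0.6068, 0.0162, 0.2418]
eef_rot: [-0.7, 0.702, 0.07, -0.109]
ft_force: [0.3, -0.4, -2.1]
grip_width: 0.0632
```

```bash
python3 -c "
from h import *
settle(4);go(.6055,.0195,.066,15);wshot('w20')"
```

```text
t 32.95 grasp pt [0.6038 0.0159 0.188 ] heading x 14.77 y axis [-0.054 -0.01  -0.998] grip 0.0632 F [ 0.3  0.  -2.5] q6 -1.97
in present axes [0.0092 0.1216 0.0025] twist -0.23 | after twist [0.0092 0.1216 0.0025]
```

View pics/w20.png

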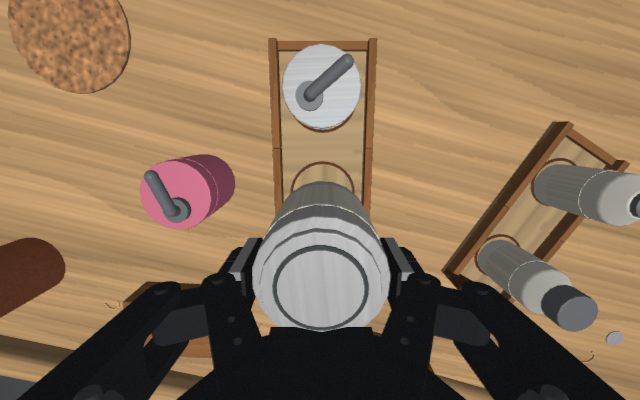

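The opened tin is upright at the front (320,87); the sealed tin is above the back ring (322,190). I'll descend in short paired rows, which also level the tool.

step_arm(moves="0.008 0.035 0.003 0 0.056; 0 0.035 0 0 0.056; 0 0 0 0 0.056")

```text
t: 33.3
eef_pos: [0.6097, 0.0147, 0.1712]
eef_rot: [-0.7, 0.703, 0.07, -0.107]
ft_force: [-0.8, -0.5, -2.8]
grip_width: 0.0629
```

```bash
python3 -c "
from h import *
settle(4);go(.6055,.0195,.066,15)"
```

```text
t 33.5 grasp pt [0.6118 0.0145 0.1238] heading x 14.43 y axis [-0.039 -0.013 -0.999] grip 0.0629 F [-0.5  0.4 -1.8] q6 -1.96
in present axes [-0.0024  0.058   0.0066] twist -0.57 | after twist [-0.0024  0.058   0.0066]
```

step_arm(moves="-0.003 0.02 0.006 0 0.056; -0.002 0.015 0 -0.5 0.056; 0 0 0 0 0.056")

```text
t: 33.8
eef_pos: [0.6099, 0.0179, 0.1495]
eef_rot: [-0.697, 0.705, 0.081, -0.102]
ft_force: [0.5, -0.0, -2.7]
grip_width: 0.0629
```

```bash
python3 -c "
from h import *
settle(4);go(.6055,.0195,.066,15);wshot('w21')"
```

```text
t 34.0 grasp pt [0.6098 0.0171 0.097 ] heading x 14.85 y axis [-0.024 -0.015 -1.   ] grip 0.0629 F [-0.2  0.  -2.6] q6 -1.96
in present axes [-0.0028  0.031   0.0037] twist -0.15 | after twist [-0.0027  0.031   0.0037]
```

View pics/w21.png

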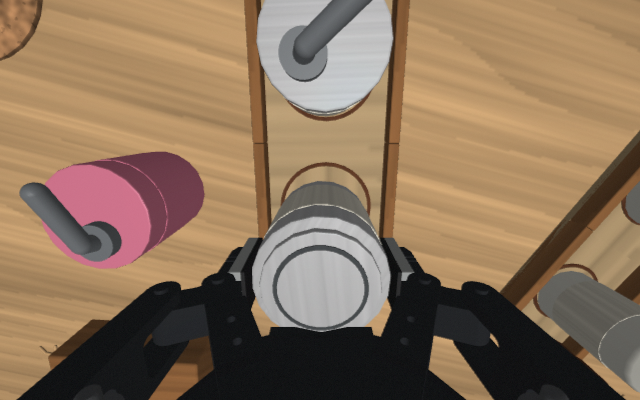

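step_arm(moves="-0.004 0.024 0.004 0 0.056")

```text
t: 34.15
eef_pos: [0.6089, 0.0198, 0.1307]
eef_rot: [-0.696, 0.706, 0.086, -0.097]
ft_force: [0.3, 0.1, -2.6]
grip_width: 0.063
```

```bash
python3 -c "
from h import *
settle(4);go(.605,.0195,.066,15);wshot('w22')
c=cam('w22')"
```

```text
t 34.35 grasp pt [0.604  0.0197 0.073 ] heading x 14.86 y axis [-0.025 -0.015 -1.   ] grip 0.0632 F [ 0.7  0.1 -2.8] q6 -1.96
in present axes [ 0.0011  0.007  -0.0004] twist -0.14 | after twist [ 0.0011  0.007  -0.0004]
```

View pics/w22.png

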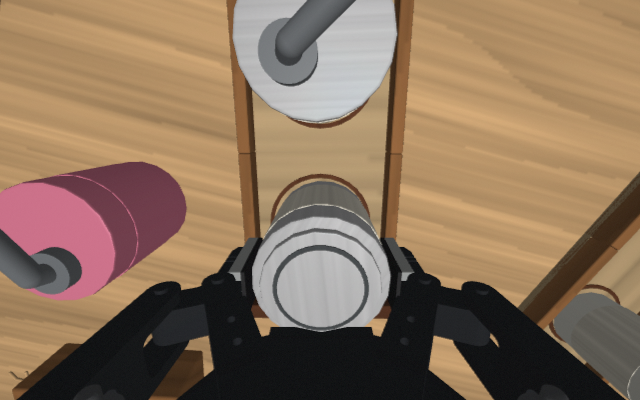

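The tin's base is concentric with the ring at (320,195), so I'll touch down.

step_arm(moves="0.001 0.007 0 0 0.056")

```text
t: 34.5
eef_pos: [0.6082, 0.0203, 0.1222]
eef_rot: [-0.696, 0.706, 0.084, -0.099]
ft_force: [0.1, 0.4, -3.1]
grip_width: 0.0628
```

```bash
python3 -c "
from h import *
settle(4);go(.605,.0195,.066,15)"
```

```text
t 34.7 grasp pt [0.6057 0.0196 0.0666] heading x 14.86 y axis [-0.023 -0.015 -1.   ] grip 0.0629 F [ 0.3 -0.4 -3.1] q6 -1.96
in present axes [-0.0007  0.0006  0.    ] twist -0.14 | after twist [-0.0007  0.0006  0.0001]
```

step_arm(moves="0 0.003 0 0 0.056")

```text
t: 34.8
eef_pos: [0.6072, 0.0205, 0.12]
eef_rot: [-0.697, 0.705, 0.083, -0.1]
ft_force: [-11.1, 3.1, 32.5]
grip_width: 0.063
```

```bash
python3 -c "
from h import *
settle(3);go(.605,.0195,.066,15)"
```

```text
t 34.95 grasp pt [0.6059 0.0197 0.0661] heading x 14.87 y axis [-0.022 -0.016 -1.   ] grip 0.0633 F [-6.3  0.6 12.9] q6 -1.96
in present axes [-0.001   0.0001  0.0001] twist -0.13 | after twist [-0.001   0.0001  0.0001]
```

In contact. Release, rise and check.

step_arm(moves="0 0 0 0 0.0854")

```text
t: 35.05
eef_pos: [0.6075, 0.0205, 0.1212]
eef_rot: [-0.696, 0.706, 0.084, -0.099]
ft_force: [0.4, 0.3, -0.0]
grip_width: 0.0755
```

```bash
python3 -c "
from h import *
settle(5)"
```

step_arm(moves="0 -0.03 0 0 0.0854; 0 -0.05 0 0 0.0854; 0 -0.05 0 0 0.0854; 0 -0.05 0 0 0.0854; -0.03 -0.03 0 0 0.0854")

```text
t: 35.8
eef_pos: [0.5825, 0.0162, 0.329]
eef_rot: [-0.698, 0.704, 0.078, -0.105]
ft_force: [-0.2, -0.5, 0.6]
grip_width: 0.0858
```

```bash
python3 - <<'E'
from h import *
from cell import ctrl
import cv2
settle(3);go(.6,0,.3,15);wshot('w23')
for n in('side','top'): cv2.imwrite(f'pics/{n}9.png',ctrl.get_image(n)[:,:,::-1])
E
```

```text
t 35.95 grasp pt [0.578  0.0151 0.2746] heading x 14.81 y axis [-0.038 -0.013 -0.999] grip 0.0852 F [-0.5  0.5 -0.8] q6 -1.98
in present axes [ 0.0164 -0.026  -0.0203] twist -0.19 | after twist [ 0.0163 -0.026  -0.0203]
```

View pics/w23.png

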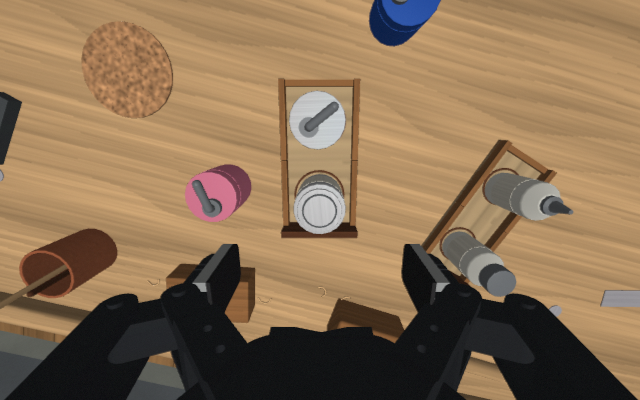

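View pics/side9.png

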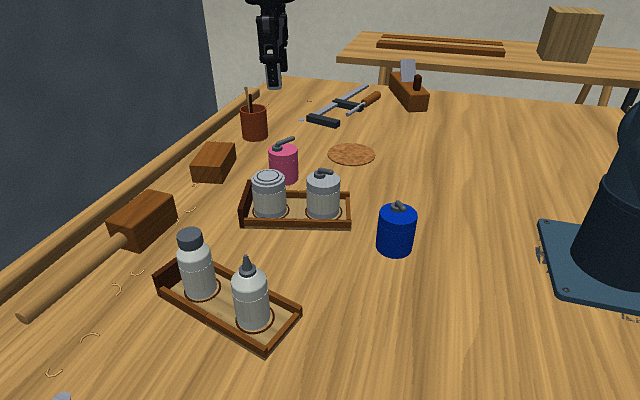

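All four stand upright inside their rings. In the side view: caps and lids at (190,238), (247,267), (268,178) and (323,180). One last numeric check, then I'll hand in.

```bash
python3 - <<'E'
from h import *
from cell import ctrl
c=cam('w23')
f,b=np.array([.504,-.0067]),np.array([.6053,.0198])
for n,p,m in(('tinS',bp(c,[(319.5,211.5)],.086)[0],b),('tinO',bp(c,[(318,120)],.081)[0],f)): print(n,p.round(4),'off mm',(np.hypot(*(p-m))*1000).round(1))
ctrl.finish_job()
E
```

```text
tinS [0.6064 0.0216] off mm 2.1
tinO [ 0.5048 -0.0068] off mm 0.8
the job is handed in; nothing more can be done
```

The job is handed in at about 36 s, with all four things upright and in their proper places. `finish_job` reports no verdict.

**What I did:**
1. Put the sealed tin on the cork mat.
2. Moved the opened bottle to the front of the narrow lane, then loaded the sealed bottle behind it.
3. Moved the opened tin to the front of the wide lane, then loaded the sealed tin from the mat behind it.

I lifted the opened bottle and tin about 3 cm and carried them forward rather than sliding them.

**Last checks:** The final side and wrist pictures show all four upright in their rings, and the gripper was open and clear. Measured distance from each mark's centre (15 mm allowed):

| Thing | Off its mark |
|---|---|
| Sealed tin | about 2 mm |
| Opened tin | about 1 mm |
| Sealed bottle | about 1 mm |
| Opened bottle | about 2–4 mm |

The bottle figures come from wrist pictures taken before the tins were moved. The final pictures show both bottles still standing in their rings, but I did not measure them again.

**What disagreed:**
- The cameras differed by 2–5 mm on the wide lane's marks. I went mainly by the wrist camera.
- The tool tilted by up to 0.09 rad when rows ran one after another. I corrected this by letting the arm settle between rows.
- Setting the sealed tin down briefly pushed on the wrist with about 35 N in all, both on the mat and in its final place.

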